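# Ready and load the bench casting centrifuge

## Robot

A 6-joint arm with a two-finger parallel gripper is mounted at the origin on the work surface. World frame = base frame: x ahead of the robot, y to its left, z up, the work surface at z = 0. Lengths are in mm, angles in rad, forces in N, time in s.
With the tool pointing down it reaches from about 375 to 975 mm from the base axis. Payload 3.8 kg.
Tool frame: the origin (TCP) lies between the finger pads; the fingertips stand 8 mm ahead of it and the grasp point (between the pads) lies 11 mm behind it; z points along the fingers, y is the line along which they close (so a half turn about z gives the same grasp; the last joint's range is limited). The gripper opens to 85 mm and grips with 20 to 120 N. Pads are 22 mm wide; open, the fingers measure 114 mm over their backs; the gripper's body (76 mm by 85 mm) begins 54 mm behind the grasp point. The pads swing forward as they close: fully open they stand 13 mm farther back than shut.
Start: joints at [1.286, 0.264, 1.604, -0, 1.274, -0.037], TCP at [165.556, 654.377, 239.28] pointing down, gripper open.
Joint ranges: [-2.63, 2.63], [-0.94, 2.18], [0.31, 2.57], [-1.31, 4.45], [0, 2.66], [-2.55, 2.55]. Speed limits (rad/s): [2.57, 2.57, 3.14, 3.14, 3.14, 3.14].

## Interface

Orientations are given as a unit quaternion [x, y, z, w].
In Python, from cell import env, imaging gives the robot as it stands.
- The arm moves only by the tool move_arm, never from a script. Its argument "series" is a list of rows, each a list of 7 numbers: the shift along the tool's x, y, z each as a share of 2.5 cm, from -1 to 1, then the turn, a rotation vector about the tool's x, y, z each as a share of 0.1 rad, from -1 to 1, then the closure, from -1 (fully open) to 1 (shut). In form: [[dx, dy, dz, wx, wy, wz, gripper], ...]. A call has exactly 10 rows; each row shifts and turns the commanded pose from where the row before left it, along the tool's axes as they then stand; what a row does not reach is not made up. A row lasts 1/10 s, in which the tool goes at most 50 mm and 8.59 degrees, less where a joint would pass 70% of its speed; a pose out of reach is approached as far as the arm can. A call with a number of a shift or a turn outside -1 to 1 is refused whole. A call with a gripper value outside its range is refused whole. The fingers move at their own pace and stop on an object; "squeeze" is the grip in N (left out, the last holds). Time passes only in rows, so rows that do not move let the fingers close, or fill a call up. It gives the time, the measured TCP pose, the force, the opening and the grip force at its end, in the units of the state.
- env.read_state(): the state, without advancing time (a new reading comes with each control period).
- imaging.snapshot(name): name is "side" or "top" or "wrist"; returns a dict with "pixels" (400x640x3 uint8, red, green, blue), "K" (3x3 intrinsics, pixels), "R" (3x3) and "t" (3): a world point X has camera coordinates R X + t. Camera axes: x right, y down, z forward; pixel columns grow to the right and rows downward; lengths in mm; the calibration is good to about 2 mm. A picture is of the moment at which its call begins. There is no depth.
- env.finish_job(): hands the job in; it is judged then, once.
The state is a dict: "t": time; "joints": joint angles; "dq": joint speeds; "joint_torque": joint torques, N m; "tcp_pos": TCP position; "tool_rot": TCP orientation; "wrist_force": force on the tool from outside, world axes, zero at the start; "wrist_torque": the same for the moment, N m; "opening": finger opening in mm; "grasp_force": force on a finger pad.
Only numpy, scipy, OpenCV 4.12 (cv2) and the standard library are available. Lean on these libraries where they do the work, as an engineer would, in place of code of your own. Each camera call takes 0.05 s, during which the arm holds its last target. There are 200 camera calls.

## Task

Get the casting centrifuge ready and loaded. Undo both of its transport-lock knobs all the way: nobody remembers which way either is threaded, so try each and feel which way gives; then wind the rotor one full turn by its crank handle to the stop, push the locking rod through the bracket eye and the rotor's eye until its square handle meets the bracket, and only then stand every casting ring on the bench upright in the rotor, one to a pocket. Leave the other things on the bench where they are.

Things in the scene. Friction and masses are not known exactly. Their poses are not given: they have to be found in the camera images.
- machine: Grey round bench centrifuge, fixed, 250 mm across the base and 150 mm high with its rotor. Origin: on the bench under the rotor axis; z up. In its own axes: the rod bracket stands on its +y side, one lock on its -x side and one on its -y side.
- rotor (a joint): Rotor angle, rad, growing anticlockwise seen from above. Starts at 0, held by the locks; with both locks undone it turns one whole turn to a stop at 6.283 and stays where left (friction 0.2 N m). An aluminium disc 250 mm across, top at z 60 mm, with four pockets, the crank handle (at +x at 0) and a lug with the rotor eye (at +y at 0); rim ears beside each lock.
- crank_grip (a point): Point at z 120 mm on the axis of the upright round crank handle: black, 24 mm in diameter, z 84 to 142 mm, spinning freely about its own axis; 85 mm from the rotor axis.
- eye (a point): Centre of the outer face of the 18 mm eye in the rod bracket (plate 12 mm thick, 44 mm wide, top at z 112 mm), 175 mm from the rotor axis, z 90 mm. Axes as the machine's: the rod goes in along -y. The rotor's eye (20 mm bore, lug 12 mm thick, outer face 117 mm from the axis) is in line with it at either end of the turn. Mouths chamfered 3 mm.
- rod: Loose steel locking rod, 170 g: round shaft 12 mm in diameter, 112 mm long, tip tapered; square aluminium handle 22 x 22 x 60 mm. Origin: on the axis at the shoulder where the shaft leaves the handle; x points to the tip, the handle spans x = -60 to 0 mm. It lies on the bench left of the machine, axis 11 mm up, balance point about 25 mm ahead of the shoulder.
- knob1 (a joint): Turn of this lock's knob. 0 is hard tight; it grows as the knob is loosened, whichever way that is (the thread may be left- or right-handed: not known), to a stop at 2.2 rad, fully undone. It starts at 0 to 0.1. Turning takes about 0.1 N m; it lowers a round brass flange out from between two ears of the rotor, clear by 1.5 rad, and stays where left.
- knob1_grip (a point): Grip point of this lock knob, on its vertical axis 169 mm from the rotor axis: a black bar 50 mm long (along the point's x axis, turning with the knob), 14 mm wide, from z 77 to 104 mm; this point at z 94 mm. Below it a brass flange 80 mm across and a grey foot 92 mm across. The two locks look alike and either may be at either place.
- knob2 (a joint): Turn of this lock's knob. 0 is hard tight; it grows as the knob is loosened, whichever way that is (the thread may be left- or right-handed: not known), to a stop at 2.2 rad, fully undone. It starts at 0 to 0.1. Turning takes about 0.1 N m; it lowers a round brass flange out from between two ears of the rotor, clear by 1.5 rad, and stays where left.
- knob2_grip (a point): Grip point of this lock knob, on its vertical axis 169 mm from the rotor axis: a black bar 50 mm long (along the point's x axis, turning with the knob), 14 mm wide, from z 77 to 104 mm; this point at z 94 mm. Below it a brass flange 80 mm across and a grey foot 92 mm across. The two locks look alike and either may be at either place.
- pocket1 (a point): Centre of the floor of rotor pocket 1: round, 67 mm inside, rim 11 mm high, 73 mm outside, floor at z 60 mm, 85 mm from the rotor axis; it moves with the rotor.
- pocket2 (a point): Centre of the floor of rotor pocket 2: round, 67 mm inside, rim 11 mm high, 73 mm outside, floor at z 60 mm, 85 mm from the rotor axis; it moves with the rotor.
- pocket3 (a point): Centre of the floor of rotor pocket 3: round, 67 mm inside, rim 11 mm high, 73 mm outside, floor at z 60 mm, 85 mm from the rotor axis; it moves with the rotor.
- pocket4 (a point): Centre of the floor of rotor pocket 4: round, 67 mm inside, rim 11 mm high, 73 mm outside, floor at z 60 mm, 85 mm from the rotor axis; it moves with the rotor.
- ring1: Steel casting ring filled with white investment: upright cylinder 56 mm in diameter, 50 mm high, about 250 g. Origin: centre of its underside. Two to four rings stand on the bench to the right of the machine; absent ones read None.
- ring2: Steel casting ring filled with white investment: upright cylinder 56 mm in diameter, 50 mm high, about 250 g. Origin: centre of its underside. Two to four rings stand on the bench to the right of the machine; absent ones read None.
- ring3: Steel casting ring filled with white investment: upright cylinder 56 mm in diameter, 50 mm high, about 250 g. Origin: centre of its underside. Two to four rings stand on the bench to the right of the machine; absent ones read None.
- ring4: Steel casting ring filled with white investment: upright cylinder 56 mm in diameter, 50 mm high, about 250 g. Origin: centre of its underside. Two to four rings stand on the bench to the right of the machine; absent ones read None.
- burner: Small aluminium spirit burner, 44 mm across, 52 mm high, standing among the rings; leave it. Origin: centre of underside.
- cast1: Gypsum denture cast, pink wax and teeth, about 65 x 66 x 40 mm; leave it.
- cast2: Another such cast, left of the machine; leave it.
- cast3: A plain cast, near right of the robot; leave it.
- spatula: Wax spatula, 170 mm, at the far left; leave it.
- lighter: Yellow lighter, 80 x 22 x 12 mm; leave it.
Things that resemble listed ones, but are neither listed nor needed, are in the scene too. What is shaped like the part that bears knob2 but blue is not meant.

How it is judged:
By the outcome, as a careful person would: the job done as asked, in the order asked, and still so for the second after the job is handed in, with the robot touching nothing.
Of ring1, ring2, ring3, ring4 only 2 to 4 are there at a start; the rules pass over those that are not, and their reading is None.
At some moment in a run one of ring1, ring2, ring3, ring4 may be knocked a few centimetres aside while the robot is not near it.
Once in a run the grip may slacken for a moment while it holds something.
It also fails if it takes over 210 s, if anything falls off the work surface, if the arm or the gripper's body presses on something with over 40 N, if the wrist force passes 120 N, or if a joint passes its speed limit or range.

## Working session

There is one attempt and no reset: what is moved stays moved. The work goes in short steps, Python scripts to look and compute and a tool call to move; the robot and the scene stay as the last step left them, time stands still between calls to the robot, and variables do not carry over. Pictures are saved under pics/ and viewed, at most 14 in all, crops included, and the job is handed in when it is done.

Besides the shell and the picture viewer there is one more tool, called after ">>>" by a JSON object that holds its "op" and its "data", one argument or row to a line. move_arm: Moves the arm, as the interface text tells. Its arguments: {"type":"object","properties":{"series":{"type":"array"},"squeeze":{"type":"number"}},"required":["series"]}

```bash
ls; mkdir -p pics; python3 - <<'E'
from cell import env, imaging
import cv2
print(env.read_state())
for n in ("side","top"):
    s=imaging.snapshot(n); cv2.imwrite(f"pics/{n}0.png",s["pixels"][:,:,::-1])
    print(n,s["K"].tolist(),s["R"].tolist(),s["t"].tolist())
E
```

```text
pics
{'t': 0.0, 'joints': array([ 1.28611066e+00,  2.64753060e-01,  1.60536543e+00,  6.82182793e-05,
        1.27372525e+00, -3.69200598e-02]), 'dq': array([-2.70682137e-03, -1.48445908e-03,  2.57960240e-05,  6.98937809e-04,
        2.33323025e-03, -5.88212845e-04]), 'joint_torque': array([ 2.51902755e-03, -5.15090811e+01, -3.67334640e+01,  3.04502482e-04,
        1.25300739e-02,  8.82135623e-06]), 'tcp_pos': array([165.32799275, 653.70097357, 237.96671768]), 'tool_rot': array([ 1.23576040e-01,  9.92334467e-01, -1.10580202e-03, -2.12394727e-04]), 'wrist_force': array([-0.14826616,  0.08895518,  0.47490105]), 'wrist_torque': array([-0.02632558, -0.03128843,  0.03032325]), 'grasp_force': 0.0, 'opening': 85.38809114687784}
side [[508.2837597856903, 0.0, 314.5481267914893], [0.0, 508.2837597856903, 202.58582034548002], [0.0, 0.0, 1.0]] [[0.9813025194552789, -0.19203999769826088, 0.012884277037294051], [-0.13060952914557564, -0.7135785032573065, -0.6882927215839443], [0.14137367579253518, 0.673740572455833, -0.7253186367520095]] [-535.2803413591521, 172.19911328342943, 1388.9582618124923]
top [[450.09989664763725, 0.0, 318.4336459816979], [0.0, 450.09989664763725, 203.80159750987568], [0.0, 0.0, 1.0]] [[0.0006596248250245869, -0.9999344812800067, 0.011427950051245252], [-0.9808784836821581, -0.002871078904028919, -0.19459999269094766], [0.19462005329482426, -0.011081067331732336, -0.9808161116143583]] [20.931553964465824, 542.9555381764444, 1384.023345431022]
```

View pics/top0.png

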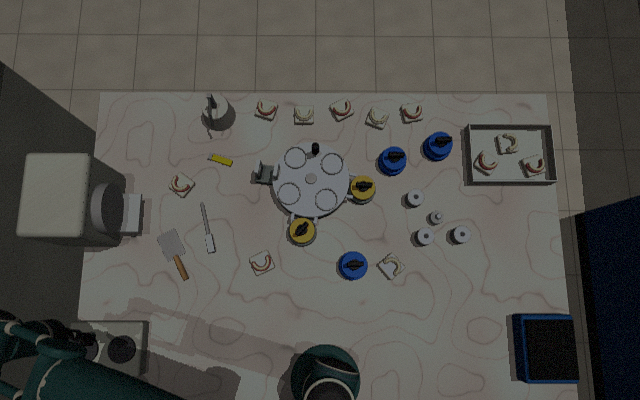

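View pics/side0.png

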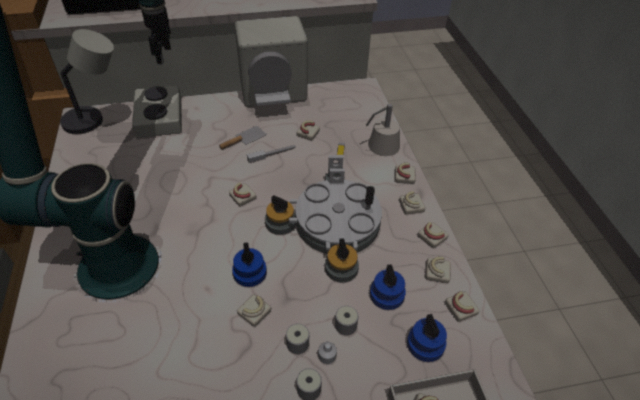

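The top view shows the machine centred near (311,178), its bracket at (264,172) and its crank at (315,148). The yellow-flanged locks are at (362,188) and (301,232). The blue look-alikes at (392,160), (437,145) and (352,265) are not meant. Ring candidates are (414,199), (424,238) and (460,234), with the burner at (436,217). For the rod there are two candidates, (208,228) and the one at (173,250) with a broad blade. I'll enlarge these to confirm.

```bash
cat > h.py <<'E'
import numpy as np, cv2
from cell import env, imaging
from scipy.spatial.transform import Rotation as Rot
def snap(n): return imaging.snapshot(n)
def bright(s): return np.clip(255*(s["pixels"]/255.)**0.55,0,255).astype(np.uint8)[:,:,::-1]
def ray(s,uv):
    d=s["R"].T@np.linalg.solve(s["K"],[uv[0],uv[1],1.]); c=-s["R"].T@s["t"]; return c,d
def onz(s,uv,z):
    c,d=ray(s,uv); return c+d*(z-c[2])/d[2]
def proj(s,X):
    p=s["K"]@(s["R"]@np.asarray(X,float)+s["t"]); return p[:2]/p[2]
def tri(s1,u1,s2,u2):
    c1,d1=ray(s1,u1); c2,d2=ray(s2,u2)
    A=np.c_[d1,-d2]; x=np.linalg.lstsq(A,c2-c1,rcond=None)[0]
    a=c1+d1*x[0]; b=c2+d2*x[1]; return (a+b)/2,np.linalg.norm(a-b)
def blobs(m,amin=15):
    n,l,st,c=cv2.connectedComponentsWithStats(m.astype(np.uint8)*255)
    return [(st[i,4],*np.round(c[i],1),*st[i,:4]) for i in range(1,n) if st[i,4]>=amin]
def tool():
    s=env.read_state(); q=Rot.from_quat(s["tool_rot"]); return s,q
def go(X,yaw=None):
    """shift to world TCP X in tool axes/25mm, turn so tool y is at yaw (world), in 0.1 rad"""
    s,q=tool(); d=q.inv().apply(np.array(X)-s["tcp_pos"])/25
    print("tcp",s["tcp_pos"].round(1),"t",round(s["t"],1),"shift/25:",d.round(2))
    y=q.apply([0,1,0]); print("tool y yaw",np.arctan2(y[1],y[0]).round(3),"tool z",q.apply([0,0,1]).round(3),"j",s["joints"].round(2))
    if yaw is not None:
        T=Rot.from_matrix(np.c_[[np.sin(yaw),-np.cos(yaw),0],[np.cos(yaw),np.sin(yaw),0],[0,0,-1]])
        print("turn/.1:",((q.inv()*T).as_rotvec()/.1).round(2))
E
python3 - <<'E'
from h import *
t=snap("top");s=snap("side"); np.save("pics/t0.npy",t);np.save("pics/s0.npy",s)
T=bright(t);S=bright(s)
r=lambda I,x,y,w,h,W,H:cv2.resize(I[y:y+h,x:x+w],(W,H),interpolation=cv2.INTER_CUBIC)
a=r(T,245,135,140,120,467,400); b=r(T,150,200,80,85,333,400)[:, :333]
c=r(S,255,145,130,65,400,200); d=r(T,400,185,70,62,226,200); e=r(S,215,120,90,103,174,200)
cv2.imwrite("pics/comp.png",np.vstack([np.hstack([a,b]),np.hstack([c,d,e])]))
h=cv2.cvtColor(T,cv2.COLOR_BGR2HSV);hs=cv2.cvtColor(S,cv2.COLOR_BGR2HSV)
for n,I in(("top",h),("side",hs)):
    print(n,"yellow",blobs((I[...,0]>12)&(I[...,0]<32)&(I[...,1]>150)&(I[...,2]>90),20))
    print(n,"black",blobs(I[...,2]<62,20)[:40])
E
```

```text
top yellow [(np.int32(90), np.float64(221.7), np.float64(160.1), np.int32(212), np.int32(155), np.int32(20), np.int32(11))]
top black [(np.int32(57), np.float64(441.9), np.float64(141.2), np.int32(435), np.int32(137), np.int32(16), np.int32(9)), (np.int32(55), np.float64(314.7), np.float64(148.9), np.int32(312), np.int32(143), np.int32(7), np.int32(12)), (np.int32(64), np.float64(394.7), np.float64(156.5), np.int32(388), np.int32(153), np.int32(16), np.int32(9)), (np.int32(43), np.float64(361.7), np.float64(186.4), np.int32(356), np.int32(183), np.int32(15), np.int32(8)), (np.int32(5967), np.float64(609.0), np.float64(301.6), np.int32(575), np.int32(199), np.int32(65), np.int32(201)), (np.int32(26), np.float64(615.4), np.float64(222.7), np.int32(612), np.int32(219), np.int32(9), np.int32(8)), (np.int32(48), np.float64(300.5), np.float64(229.8), np.int32(295), np.int32(224), np.int32(13), np.int32(12)), (np.int32(98), np.float64(6.3), np.float64(315.2), np.int32(0), np.int32(310), np.int32(16), np.int32(10)), (np.int32(1355), np.float64(89.1), np.float64(352.0), np.int32(39), np.int32
[... 2020 characters left out ...]
85), np.int32(36), np.int32(80)), (np.int32(470), np.float64(45.2), np.float64(221.3), np.int32(1), np.int32(203), np.int32(85), np.int32(33)), (np.int32(182), np.float64(106.0), np.float64(228.4), np.int32(90), np.int32(221), np.int32(29), np.int32(16)), (np.int32(151), np.float64(86.7), np.float64(257.0), np.int32(78), np.int32(245), np.int32(21), np.int32(30)), (np.int32(20), np.float64(104.0), np.float64(250.4), np.int32(101), np.int32(246), np.int32(8), np.int32(11)), (np.int32(63), np.float64(247.3), np.float64(256.5), np.int32(243), np.int32(249), np.int32(10), np.int32(14)), (np.int32(20), np.float64(429.4), np.float64(327.2), np.int32(427), np.int32(322), np.int32(6), np.int32(10))]
```

View pics/comp.png

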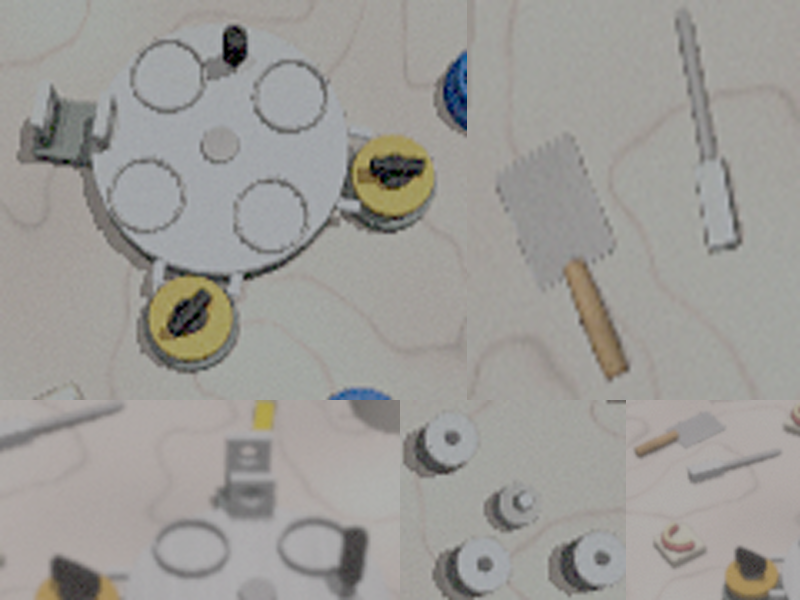

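The crop settles it: the rod is at (208,228), with a square handle near the robot and its tip away. The other is a plaster trowel. The three rings with a sprue hole are at (414,199), (424,238) and (460,234). The nubbed, smaller burner is at (436,217). Both yellow locks sit by the rotor ears.

```bash
python3 - <<'E'
from h import *
t=np.load("pics/t0.npy",allow_pickle=True).item();s=np.load("pics/s0.npy",allow_pickle=True).item()
a=lambda x,y:(245+x/3.336-.35,135+y/3.333-.35)
P=np.array([onz(t,a(*p),71) for p in((168,76),(290,96),(272,216),(147,196))])
c=P.mean(0);print("pockets",P.round(1).tolist(),"axis",c.round(1));d=P-c
print("r",np.linalg.norm(d[:,:2],axis=1).round(1),"ang",np.degrees(np.arctan2(d[:,1],d[:,0])).round(1))
T=bright(t);h=cv2.cvtColor(T,cv2.COLOR_BGR2HSV)
y=(h[...,0]>12)&(h[...,0]<34)&(h[...,1]>90)&(h[...,2]>60)
for b in blobs(y,40):
    print("yel",[float(x) for x in b])
for x0,y0 in((280,212),(345,170)):
    m=np.zeros(y.shape,np.uint8);m[y0:y0+40,x0:x0+40]=y[y0:y0+40,x0:x0+40]
    cc=np.vstack(cv2.findContours(m,0,1)[0]);e=cv2.minEnclosingCircle(cc);
    for z in(60,70,75):
        k=onz(t,e[0],z)-c; print("flange",np.round(e[0],1),round(e[1],1),z,(k+c).round(1)[:2],"r",np.linalg.norm(k[:2]).round(1),"ang",np.degrees(np.arctan2(k[1],k[0])).round(1))
def bar(p,q,z): 
    A,B=onz(t,a(*p),z),onz(t,a(*q),z);v=B-A
    print("bar",((A+B)/2).round(1),np.linalg.norm(v).round(1),"yaw",np.degrees(np.arctan2(v[1],v[0])).round(1))
bar((170,329),(207,294),104);bar((365,166),(422,160),104)
A=onz(t,(211.3,252.1),15);B=onz(t,(201.9,202.3),11);print("rod",A.round(1),B.round(1),np.linalg.norm(B-A),"yaw",np.degrees(np.arctan2(*(B-A)[1::-1])))
w=h[...,2]; 
for u in((414,196),(424,235),(460,231)):
    print("ring guess",onz(t,u,50).round(1))
print("crank top",onz(t,(314.8,145.5),142).round(1), "bracket",onz(t,a(45,110),112).round(1))
E
```

```text
pockets [[691.2, 97.6, 71.0], [671.6, -20.0, 71.0], [553.5, -2.4, 71.0], [572.5, 116.2, 71.0]] axis [622.2  47.8  71. ]
r [85.  84.  85.1 84.5] ang [  35.8  -53.9 -143.8  126. ]
yel [132.0, 221.2, 159.7, 211.0, 154.0, 21.0, 12.0]
yel [356.0, 361.8, 188.0, 350.0, 176.0, 25.0, 24.0]
yel [388.0, 301.6, 230.1, 289.0, 217.0, 26.0, 26.0]
flange [301.6 229.9] 12.9 60 [457.9  74.9] r 166.5 ang 170.6
flange [301.6 229.9] 12.9 70 [456.5  74.7] r 167.8 ang 170.8
flange [301.6 229.9] 12.9 75 [455.8  74.5] r 168.5 ang 170.9
flange [362.  187.6] 12.3 60 [ 595.  -117.6] r 167.6 ang -99.3
flange [362.  187.6] 12.3 70 [ 592.7 -116.5] r 167.0 ang -100.2
flange [362.  187.6] 12.3 75 [ 591.5 -115.9] r 166.6 ang -100.6
bar [457.3  75.  104. ] 46.5 yaw -46.0
bar [ 597.4 -114.9  104. ] 53.6 yaw -83.6
rod [391.8 364.5  15. ] [555.2 403.8  11. ] 168.10967312634276 yaw 13.525586085638633
ring guess [ 570.1 -285.8   50. ]
ring guess [ 443.8 -312.4   50. ]
ring guess [ 456.9 -427.6   50. ]
crank top [707.8  34.2 142. ] bracket [645.1 209.8 112. ]
```

>>> {"op": "move_arm", "data": {
  "series": [
    [0,0,0,0,0,0.92,-1],
    [0,0,0,0,0,0.92,-1],
    [0,0,0,0,0,0.92,-1],
    [0,0,0,0,0,0.92,-1],
    [0,0,0,0,0,0.92,-1],
    [0,0,0,0,0,0.92,-1],
    [1,-0.31,0,0,0,0,-1],
    [1,-0.31,0,0,0,0,-1],
    [1,-0.31,0,0,0,0,-1],
    [1,-0.31,0,0,0,0,-1]
  ],
  "squeeze": 60
}}

```text
t: 1.2
tcp_pos: [72.9, 704.7, 238.9]
tool_rot: [0.389, 0.921, -0.0, 0.0]
wrist_force: [0.8, -0.3, 0.1]
opening: 85.1
grasp_force: 0.0
```

>>> {"op": "move_arm", "data": {
  "series": [
    [1,-0.31,0,0,0,0,-1],
    [1,-0.31,0,0,0,0,-1],
    [1,-0.31,0,0,0,0,-1],
    [1,-0.31,0,0,0,0,-1],
    [1,-0.31,0,0,0,0,-1],
    [1,-0.31,0,0,0,0,-1],
    [1,-0.31,0,0,0,0,-1],
    [1,-0.31,0,0,0,0,-1],
    [1,-0.31,0,0,0,0,-1],
    [1,-0.31,0,0,0,0,-1]
  ]
}}

```text
t: 2.2
tcp_pos: [-157.1, 830.1, 238.7]
tool_rot: [0.389, 0.921, -0.0, 0.0]
wrist_force: [-0.4, -0.5, 0.5]
opening: 85.7
grasp_force: 0.0
```

>>> {"op": "move_arm", "data": {
  "series": [
    [1,-0.31,0,0,0,0,-1],
    [1,-0.31,0,0,0,0,-1],
    [1,-0.31,0,0,0,0,-1],
    [1,-0.31,0.3,0,0,0,-1],
    [1,-0.31,0.3,0,0,0,-1],
    [1,-0.31,0.3,0,0,0,-1],
    [1,-0.31,0.4,0,0,0,-1],
    [1,-0.31,0.4,0,0,0,-1],
    [1,-0.31,0.4,0,0,0,-1],
    [0,0,0.4,0,0,0,-1]
  ]
}}

```text
t: 3.2
tcp_pos: [-367.1, 941.9, 170.3]
tool_rot: [0.388, 0.922, -0.002, 0.001]
wrist_force: [-0.3, -0.8, -2.1]
opening: 85.3
grasp_force: 0.0
```

```bash
python3 - <<'E'
from h import *
go((455.2,74.8,88),np.radians(44))
w=snap("wrist");np.save("pics/w1.npy",w);cv2.imwrite("pics/w1.png",bright(w))
t=env.read_state()
T=snap("top");r=lambda I,x,y,w,h,W,H:cv2.resize(I[y:y+h,x:x+w],(W,H))
for z in(104,): print([proj(w,p).round(0) for p in((455.2,74.8,104),)])
E
```

```text
tcp [-367.1  941.9  170.3] t 3.2 shift/25: [-47.79  -0.73   3.44]
tool y yaw 0.774 tool z [ 0.    -0.004 -1.   ] j [1.92 1.06 0.5  0.   1.59 1.14]Traceback (most recent call last):
  File "<stdin>", line 2, in <module>
  File "h.py", line 27, in go
    T=Rot.from_matrix(np.c_[[np.sin(yaw),-np.cos(yaw),0],[np.cos(yaw),np.sin(yaw),0],[0,0,-1]])
  File "scipy/spatial/transform/_rotation.pyx", line 1143, in scipy.spatial.transform._rotation.Rotation.from_matrix
ValueError: Non-positive determinant (left-handed or null coordinate frame) in rotation matrix 0: [[ 0.69465837  0.7193398   0.        ]
 [-0.7193398   0.69465837  0.        ]
 [ 0.          0.         -1.        ]].
```

I had the sign of the tool x axis wrong, so the arm went the wrong way through free space without touching anything. I'll fix the helper and go back.

```bash
sed -i 's/\[np.sin(yaw),-np.cos(yaw),0\]/[-np.sin(yaw),np.cos(yaw),0]/' h.py; python3 -c "
from h import *
go((455.2,74.8,150),np.radians(44))"
```

```text
tcp [-367.1  941.9  170.3] t 3.2 shift/25: [-47.79  -0.74   0.96]
tool y yaw 0.774 tool z [ 0.    -0.004 -1.   ] j [1.92 1.06 0.5  0.   1.59 1.14]
turn/.1: [-0.03  0.03  0.06]
```

>>> {"op": "move_arm", "data": {
  "series": [
    [-1,0,-0.5,0,0,0,-1],
    [-1,0,-0.5,0,0,0,-1],
    [-1,0,-0.5,0,0,0,-1],
    [-1,0,-0.5,0,0,0,-1],
    [-1,0,-0.5,0,0,0,-1],
    [-1,0,-0.5,0,0,0,-1],
    [-1,0,0,0,0,0,-1],
    [-1,0,0,0,0,0,-1],
    [-1,0,0,0,0,0,-1],
    [-1,0,0,0,0,0,-1]
  ]
}}

```text
t: 4.2
tcp_pos: [-187.0, 761.5, 251.8]
tool_rot: [0.39, 0.921, 0.0, 0.0]
wrist_force: [-0.0, -0.5, -0.1]
opening: 85.4
grasp_force: 0.0
```

>>> {"op": "move_arm", "data": {
  "series": [
    [-1,0,0,0,0,0,-1],
    [-1,0,0,0,0,0,-1],
    [-1,0,0,0,0,0,-1],
    [-1,0,0,0,0,0,-1],
    [-1,0,0,0,0,0,-1],
    [-1,0,0,0,0,0,-1],
    [-1,0,0,0,0,0,-1],
    [-1,0,0,0,0,0,-1],
    [-1,0,0,0,0,0,-1],
    [-1,0,0,0,0,0,-1]
  ]
}}

```text
t: 5.2
tcp_pos: [-13.2, 581.9, 251.6]
tool_rot: [0.39, 0.921, 0.0, 0.0]
wrist_force: [0.2, 1.5, -0.3]
opening: 85.1
grasp_force: 0.0
```

>>> {"op": "move_arm", "data": {
  "series": [
    [-1,0,0,0,0,0,-1],
    [-1,0,0,0,0,0,-1],
    [-1,0,0,0,0,0,-1],
    [-1,0,0,0,0,0,-1],
    [-1,0,0,0,0,0,-1],
    [-1,0,0,0,0,0,-1],
    [-1,0,0,0,0,0,-1],
    [-1,0,0,0,0,0,-1],
    [-1,0,0,0,0,0,-1],
    [-1,0,0,0,0,0,-1]
  ]
}}

```text
t: 6.2
tcp_pos: [160.2, 402.6, 251.4]
tool_rot: [0.389, 0.921, 0.0, 0.0]
wrist_force: [0.9, -0.2, 0.3]
opening: 85.9
grasp_force: 0.0
```

>>> {"op": "move_arm", "data": {
  "series": [
    [-1,0,0,0,0,0,-1],
    [-1,0,0,0,0,0,-1],
    [-1,0,0,0,0,0,-1],
    [-1,0,0,0,0,0,-1],
    [-1,0,0,0,0,0,-1],
    [-1,0,0,0,0,0,-1],
    [-1,0,0,0,0,0,-1],
    [-1,0,0,0,0,0,-1],
    [-1,0,0,0,0,0,-1],
    [-1,0,0,0,0,0,-1]
  ]
}}

```text
t: 7.2
tcp_pos: [333.7, 223.5, 251.4]
tool_rot: [0.39, 0.921, 0.0, 0.0]
wrist_force: [0.2, -0.0, 0.7]
opening: 85.4
grasp_force: 0.0
```

```bash
python3 -c "
from h import *
go((455.2,74.8,150),np.radians(44))"
```

```text
tcp [333.7 223.5 251.4] t 7.2 shift/25: [-7.65 -0.66  4.06]
tool y yaw 0.77 tool z [ 0.001  0.    -1.   ] j [ 0.53 -0.29  2.13 -0.    1.3  -0.24]
turn/.1: [0.01 0.01 0.02]
```

>>> {"op": "move_arm", "data": {
  "series": [
    [-0.95,-0.08,0.5,0,0,0,-1],
    [-0.95,-0.08,0.5,0,0,0,-1],
    [-0.95,-0.08,0.5,0,0,0,-1],
    [-0.95,-0.08,0.5,0,0,0,-1],
    [-0.95,-0.08,0.5,0,0,0,-1],
    [-0.95,-0.08,0.5,0,0,0,-1],
    [-0.95,-0.08,0.5,0,0,0,-1],
    [-0.95,-0.08,0.5,0,0,0,-1],
    [0,0,0,0,0,0,-1],
    [0,0,0,0,0,0,-1]
  ]
}}

```text
t: 8.2
tcp_pos: [453.7, 77.3, 151.4]
tool_rot: [0.39, 0.921, -0.0, -0.001]
wrist_force: [0.2, 0.1, -0.7]
opening: 85.2
grasp_force: 0.0
```

```bash
python3 - <<'E'
from h import *
go((455.2,74.8,88),np.radians(44))
w=snap("wrist");cv2.imwrite("pics/w1.png",bright(w)); np.save("pics/w1.npy",w)
print(proj(w,(455.2,74.8,104)).round(0))
E
```

```text
tcp [453.7  77.3 151.4] t 8.2 shift/25: [-0.12 -0.02  2.54]
tool y yaw 0.769 tool z [-0.001  0.    -1.   ] j [ 0.11 -0.07  2.14  0.    1.07 -0.65]
turn/.1: [-0.01 -0.01  0.01]
[322. 229.]
```

View pics/w1.png

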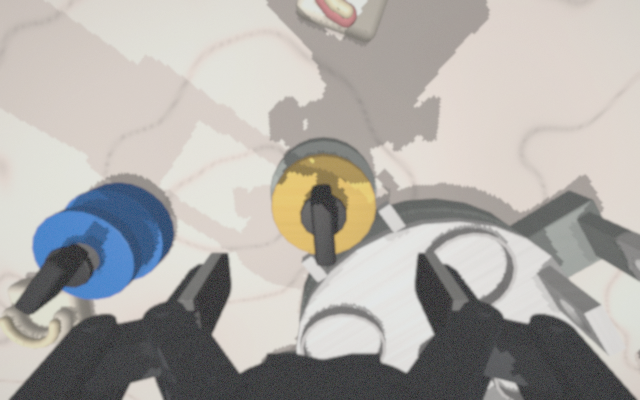

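The wrist view shows the yellow lock's bar at (322,229), square between the open fingers and with its length across the closing line. I'll descend and grip.

>>> {"op": "move_arm", "data": {
  "series": [
    [-0.06,0,0.85,0,0,0,-1],
    [-0.06,0,0.85,0,0,0,-1],
    [0,0,0.82,0,0,0,-1],
    [0,0,0,0,0,0,-1],
    [0,0,0,0,0,0,1],
    [0,0,0,0,0,0,1],
    [0,0,0,0,0,0,1],
    [0,0,0,0,0,0,1],
    [0,0,0,0,0,0,1],
    [0,0,0,0,0,0,1]
  ],
  "squeeze": 60
}}

```text
t: 9.25
tcp_pos: [456.3, 75.1, 89.6]
tool_rot: [0.389, 0.921, -0.001, -0.0]
wrist_force: [-4.0, -2.7, 7.2]
opening: 12.4
grasp_force: 59.4
```

```bash
cat >> h.py <<'E'
def st():
    s,q=tool(); y=q.apply([0,1,0])
    print("t",round(s["t"],2),"tcp",s["tcp_pos"].round(1),"yaw",np.arctan2(y[1],y[0]).round(3),"F",s["wrist_force"].round(1),"M",s["wrist_torque"].round(2),"op",round(s["opening"],1),"gf",round(s["grasp_force"],1),"j6",s["joints"][5].round(2))
E
python3 -c "from h import *;st()"
```

```text
t 9.25 tcp [456.3  75.1  89.6] yaw 0.772 F [-4.  -2.7  7.2] M [-0.47  0.64  0.24] op 12.4 gf 59.4 j6 -0.66
```

>>> {"op": "move_arm", "data": {
  "series": [
    [0,0,0,0,0,0.5,1],
    [0,0,0,0,0,0.5,1],
    [0,0,0,0,0,0.5,1],
    [0,0,0,0,0,0.5,1],
    [0,0,0,0,0,0.3,1],
    [0,0,0,0,0,0,1],
    [0,0,0,0,0,0,1],
    [0,0,0,0,0,0,1],
    [0,0,0,0,0,0,1],
    [0,0,0,0,0,0,1]
  ]
}}

```text
t: 10.25
tcp_pos: [456.4, 74.9, 89.7]
tool_rot: [0.485, 0.874, -0.003, 0.001]
wrist_force: [-5.0, -1.3, 8.0]
opening: 13.1
grasp_force: 175.7
```

```bash
python3 -c "from h import *;st()"
```

```text
t 10.25 tcp [456.4  74.9  89.7] yaw 0.557 F [-5.  -1.3  8. ] M [0.02 0.94 5.03] op 13.1 gf 175.7 j6 -0.44
```

Clockwise from above hits the hard stop (5 N·m), so this knob loosens anticlockwise.

>>> {"op": "move_arm", "data": {
  "series": [
    [0,0,0,0,0,-1,1],
    [0,0,0,0,0,-1,1],
    [0,0,0,0,0,-1,1],
    [0,0,0,0,0,-1,1],
    [0,0,0,0,0,-1,1],
    [0,0,0,0,0,-1,1],
    [0,0,0,0,0,0,1],
    [0,0,0,0,0,0,1],
    [0,0,0,0,0,0,1],
    [0,0,0,0,0,0,1]
  ]
}}

```text
t: 11.25
tcp_pos: [455.9, 74.5, 89.5]
tool_rot: [0.213, 0.977, -0.001, -0.001]
wrist_force: [-5.4, -5.5, 8.7]
opening: 13.0
grasp_force: 59.6
```

```bash
python3 -c "from h import *;st()"
```

```text
t 11.25 tcp [455.9  74.5  89.5] yaw 1.142 F [-5.4 -5.5  8.7] M [-0.85  0.99  0.07] op 13.0 gf 59.6 j6 -1.03
```

>>> {"op": "move_arm", "data": {
  "series": [
    [0,0,0,0,0,-1,1],
    [0,0,0,0,0,-1,1],
    [0,0,0,0,0,-1,1],
    [0,0,0,0,0,-1,1],
    [0,0,0,0,0,-1,1],
    [0,0,0,0,0,-1,1],
    [0,0,0,0,0,-1,1],
    [0,0,0,0,0,-1,1],
    [0,0,0,0,0,-1,1],
    [0,0,0,0,0,-1,1]
  ]
}}

```text
t: 12.25
tcp_pos: [456.1, 72.7, 89.5]
tool_rot: [-0.284, 0.959, -0.002, -0.002]
wrist_force: [-3.6, -13.8, 9.0]
opening: 13.1
grasp_force: 59.6
```

>>> {"op": "move_arm", "data": {
  "series": [
    [0,0,0,0,0,-1,1],
    [0,0,0,0,0,-1,1],
    [0,0,0,0,0,-1,1],
    [0,0,0,0,0,-1,1],
    [0,0,0,0,0,0,1],
    [0,0,0,0,0,0,1],
    [0,0,0,0,0,0,1],
    [0,0,0,0,0,0,-1],
    [0,0,0,0,0,0,-1],
    [0,0,0,0,0,0,-1]
  ]
}}

```text
t: 13.25
tcp_pos: [457.0, 76.0, 88.9]
tool_rot: [-0.466, 0.885, 0.0, 0.0]
wrist_force: [0.3, 0.3, 0.5]
opening: 56.0
grasp_force: 0.0
```

```bash
python3 -c "from h import *;st()"
```

```text
t 13.25 tcp [457.   76.   88.9] yaw 2.541 F [0.3 0.3 0.5] M [-0.01  0.04 -0.  ] op 56.0 gf 0.0 j6 -2.43
```

>>> {"op": "move_arm", "data": {
  "series": [
    [0,0,-0.8,0,0,0,-1],
    [0,0,0,0,0,1,-1],
    [0,0,0,0,0,1,-1],
    [0,0,0,0,0,1,-1],
    [0,0,0,0,0,1,-1],
    [0,0,0,0,0,1,-1],
    [0,0,0,0,0,1,-1],
    [0,0,0,0,0,1,-1],
    [0,0,0,0,0,1,-1],
    [0,0,0,0,0,1,-1]
  ]
}}

```text
t: 14.25
tcp_pos: [456.9, 76.2, 108.8]
tool_rot: [-0.033, 0.999, 0.0, 0.0]
wrist_force: [0.4, -0.4, -0.5]
opening: 85.3
grasp_force: 0.0
```

>>> {"op": "move_arm", "data": {
  "series": [
    [0,0,0,0,0,1,-1],
    [0,0,0,0,0,1,-1],
    [0,0,0,0,0,1,-1],
    [0,0,0,0,0,1,-1],
    [0,0,0,0,0,1,-1],
    [0,0,0,0,0,1,-1],
    [0,0,0,0,0,1,-1],
    [0,0,0,0,0,1,-1],
    [0,0,0,0,0,1,-1],
    [0,0,0,0,0,1,-1]
  ]
}}

```text
t: 15.25
tcp_pos: [456.9, 76.2, 108.7]
tool_rot: [0.45, 0.893, 0.0, -0.0]
wrist_force: [1.2, 0.2, -0.7]
opening: 85.3
grasp_force: 0.0
```

>>> {"op": "move_arm", "data": {
  "series": [
    [0,0,0,0,0,1,-1],
    [0,0,0,0,0,1,-1],
    [0,0,0,0,0,1,-1],
    [0,0,0,0,0,1,-1],
    [0,0,0,0,0,1,-1],
    [0,0,0,0,0,1,-1],
    [0,0,0,0,0,1,-1],
    [0,0,0,0,0,1,-1],
    [0,0,0,0,0,1,-1],
    [0,0,0,0,0,1,-1]
  ]
}}

```text
t: 16.25
tcp_pos: [456.9, 76.2, 108.7]
tool_rot: [0.823, 0.568, 0.0, -0.0]
wrist_force: [-0.4, 0.1, 0.6]
opening: 85.5
grasp_force: 0.0
```

>>> {"op": "move_arm", "data": {
  "series": [
    [0,0,0,0,0,1,-1],
    [0,0,0,0,0,1,-1],
    [0,0,0,0,0,0.4,-1],
    [0,0,0,0,0,0,-1],
    [0,0,0,0,0,0,-1],
    [0,0,0,0,0,0,-1],
    [0,0,0,0,0,0,-1],
    [0,0,0,0,0,0,-1],
    [0,0,0,0,0,0,-1],
    [0,0,0,0,0,0,-1]
  ]
}}

```text
t: 17.25
tcp_pos: [456.9, 75.8, 108.8]
tool_rot: [0.884, 0.467, 0.0, 0.0]
wrist_force: [-0.0, 0.5, 0.7]
opening: 85.2
grasp_force: 0.0
```

```bash
python3 -c "from h import *;st();go((455.9,73,88),2.541-np.pi)"
```

```text
t 17.25 tcp [456.9  75.8 108.8] yaw -0.599 F [-0.   0.5  0.7] M [-0.  0. -0.] op 85.2 gf 0.0 j6 0.71
tcp [456.9  75.8 108.8] t 17.2 shift/25: [-0.11  0.03  0.83]
tool y yaw -0.599 tool z [ 0.  0. -1.] j [ 0.11 -0.02  2.17 -0.    0.98  0.71]
turn/.1: [ 0.   -0.    0.02]
```

>>> {"op": "move_arm", "data": {
  "series": [
    [-0.11,0.03,0.83,0,0,0,-1],
    [0,0,0,0,0,0,-1],
    [0,0,0,0,0,0,1],
    [0,0,0,0,0,0,1],
    [0,0,0,0,0,0,1],
    [0,0,0,0,0,0,1],
    [0,0,0,0,0,0,1],
    [0,0,0,0,0,0,1],
    [0,0,0,0,0,-1,1],
    [0,0,0,0,0,-1,1]
  ]
}}

```text
t: 18.25
tcp_pos: [457.1, 72.7, 88.7]
tool_rot: [0.832, 0.555, 0.001, 0.001]
wrist_force: [2.3, -3.0, 0.9]
opening: 12.4
grasp_force: 60.7
```

>>> {"op": "move_arm", "data": {
  "series": [
    [0,0,0,0,0,-0.5,1],
    [0,0,0,0,0,-0.5,1],
    [0,0,0,0,0,0,1],
    [0,0,0,0,0,0,1],
    [0,0,0,0,0,0,1],
    [0,0,0,0,0,0,1],
    [0,0,0,0,0,0,1],
    [0,0,0,0,0,0,1],
    [0,0,0,0,0,0,1],
    [0,0,0,0,0,0,1]
  ]
}}

```text
t: 19.25
tcp_pos: [457.3, 72.6, 88.8]
tool_rot: [0.805, 0.594, 0.001, 0.001]
wrist_force: [3.3, -3.8, 1.7]
opening: 12.8
grasp_force: 60.7
```

```bash
python3 -c "from h import *;st()"
```

```text
t 19.25 tcp [457.3  72.6  88.8] yaw -0.3 F [ 3.3 -3.8  1.7] M [-0.63 -0.48  0.1 ] op 12.8 gf 60.7 j6 0.41
```

>>> {"op": "move_arm", "data": {
  "series": [
    [0,0,0,0,0,-0.5,1],
    [0,0,0,0,0,-0.5,1],
    [0,0,0,0,0,0,1],
    [0,0,0,0,0,0,1],
    [0,0,0,0,0,0,1],
    [0,0,0,0,0,0,1],
    [0,0,0,0,0,0,1],
    [0,0,0,0,0,0,1],
    [0,0,0,0,0,0,1],
    [0,0,0,0,0,0,1]
  ]
}}

```text
t: 20.25
tcp_pos: [457.3, 72.6, 88.7]
tool_rot: [0.774, 0.633, 0.001, 0.001]
wrist_force: [4.1, -4.0, 0.8]
opening: 12.7
grasp_force: 60.7
```

```bash
python3 -c "from h import *;st()"
```

```text
t 20.25 tcp [457.3  72.6  88.7] yaw -0.2 F [ 4.1 -4.   0.8] M [-0.63 -0.44  0.11] op 12.7 gf 60.7 j6 0.31
```

>>> {"op": "move_arm", "data": {
  "series": [
    [0,0,0,0,0,-0.5,1],
    [0,0,0,0,0,-0.5,1],
    [0,0,0,0,0,0,1],
    [0,0,0,0,0,0,1],
    [0,0,0,0,0,0,1],
    [0,0,0,0,0,0,1],
    [0,0,0,0,0,0,1],
    [0,0,0,0,0,0,1],
    [0,0,0,0,0,0,1],
    [0,0,0,0,0,0,1]
  ]
}}

```text
t: 21.25
tcp_pos: [457.4, 72.6, 88.8]
tool_rot: [0.744, 0.669, 0.001, 0.001]
wrist_force: [4.2, -5.6, 2.4]
opening: 12.6
grasp_force: 75.5
```

```bash
python3 -c "from h import *;st()"
```

```text
t 21.25 tcp [457.4  72.6  88.8] yaw -0.106 F [ 4.2 -5.6  2.4] M [-0.91 -0.46 -1.87] op 12.6 gf 75.5 j6 0.21
```

>>> {"op": "move_arm", "data": {
  "series": [
    [0,0,0,0,0,0,-1],
    [0,0,0,0,0,0,-1],
    [0,0,0,0,0,0,-1],
    [0,0,0,0,0,0,-1],
    [0,0,-0.95,0,0,0,-1],
    [0,0,-0.95,0,0,0,-1],
    [0,0,-0.95,0,0,0,-1],
    [-0.89,0.79,0,0,0,0,-1],
    [-0.89,0.79,0,0,0,0,-1],
    [-0.89,0.79,0,0,0,0,-1]
  ]
}}

```text
t: 22.25
tcp_pos: [508.8, 0.4, 159.6]
tool_rot: [0.741, 0.672, 0.0, 0.0]
wrist_force: [0.2, 0.5, -0.6]
opening: 85.3
grasp_force: 0.0
```

>>> {"op": "move_arm", "data": {
  "series": [
    [-0.89,0.79,0,0,0,0,-1],
    [-0.89,0.79,0,0,0,0,-1],
    [-0.89,0.79,0,0,0,0,-1],
    [-0.89,0.79,0,0,0,0,-1],
    [-0.89,0.79,0,0,0,0,-1],
    [0,0,0,0,0,-0.7,-1],
    [0,0,0,0,0,-0.7,-1],
    [0,0,0,0,0,-0.7,-1],
    [0,0,0,0,0,0,-1],
    [0,0,0,0,0,0,-1]
  ]
}}

```text
t: 23.25
tcp_pos: [595.4, -119.4, 159.0]
tool_rot: [0.667, 0.745, -0.0, -0.0]
wrist_force: [-0.3, -0.3, -0.1]
opening: 85.4
grasp_force: 0.0
```

```bash
python3 - <<'E'
from h import *
st();go((596,-120.5,88),0.11)
w=snap("wrist");np.save("pics/w2.npy",w);cv2.imwrite("pics/w2.png",bright(w))
print(proj(w,(596,-120.5,104)).round(0))
E
```

```text
t 23.25 tcp [ 595.4 -119.4  159. ] yaw 0.11 F [-0.3 -0.3 -0.1] M [0.01 0.02 0.02] op 85.4 gf 0.0 j6 -0.35
tcp [ 595.4 -119.4  159. ] t 23.2 shift/25: [-0.05  0.02  2.84]
tool y yaw 0.11 tool z [-0.001  0.    -1.   ] j [-0.24  0.2   1.84  0.    1.11 -0.35]
turn/.1: [-0.01 -0.   -0.  ]
[323. 222.]
```

View pics/w2.png

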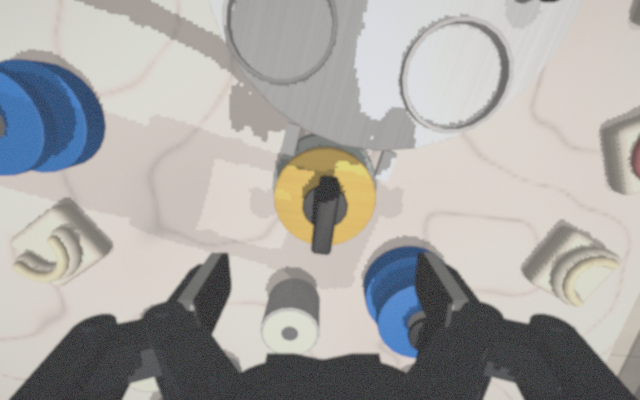

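The wrist view shows the yellow lock's bar running from (330,182) to (321,250), tilted about 7° from the pads. I'll turn by 0.1 rad, descend and grip.

>>> {"op": "move_arm", "data": {
  "series": [
    [0,0,0,0,0,1,-1],
    [-0.05,0.02,0.95,0,0,0,-1],
    [0,0,0.95,0,0,0,-1],
    [0,0,0.93,0,0,0,-1],
    [0,0,0,0,0,0,1],
    [0,0,0,0,0,0,1],
    [0,0,0,0,0,0,1],
    [0,0,0,0,0,0,1],
    [0,0,0,0,0,0,1],
    [0,0,0,0,0,0,1]
  ]
}}

```text
t: 24.3
tcp_pos: [597.0, -121.1, 90.3]
tool_rot: [0.703, 0.711, 0.001, 0.001]
wrist_force: [-1.5, -0.3, 4.8]
opening: 12.9
grasp_force: 59.3
```

```bash
python3 -c "from h import *;st()"
```

```text
t 24.3 tcp [ 597.  -121.1   90.3] yaw 0.011 F [-1.5 -0.3  4.8] M [-0.   0.3 -0.2] op 12.9 gf 59.3 j6 -0.25
```

>>> {"op": "move_arm", "data": {
  "series": [
    [0,0,0,0,0,-0.5,1],
    [0,0,0,0,0,-0.5,1],
    [0,0,0,0,0,-0.5,1],
    [0,0,0,0,0,-0.3,1],
    [0,0,0,0,0,0,1],
    [0,0,0,0,0,0,1],
    [0,0,0,0,0,0,1],
    [0,0,0,0,0,0,1],
    [0,0,0,0,0,0,1],
    [0,0,0,0,0,0,1]
  ]
}}

```text
t: 25.3
tcp_pos: [597.0, -121.1, 90.5]
tool_rot: [0.641, 0.767, 0.002, 0.0]
wrist_force: [-2.8, -0.1, 7.7]
opening: 12.7
grasp_force: 145.0
```

```bash
python3 -c "from h import *;st()"
```

```text
t 25.3 tcp [ 597.  -121.1   90.5] yaw 0.179 F [-2.8 -0.1  7.7] M [-0.17  0.49 -4.07] op 12.7 gf 145.0 j6 -0.42
```

Anticlockwise is hard tight here, so this knob loosens clockwise.

>>> {"op": "move_arm", "data": {
  "series": [
    [0,0,0,0,0,1,1],
    [0,0,0,0,0,1,1],
    [0,0,0,0,0,1,1],
    [0,0,0,0,0,1,1],
    [0,0,0,0,0,1,1],
    [0,0,0,0,0,1,1],
    [0,0,0,0,0,1,1],
    [0,0,0,0,0,1,1],
    [0,0,0,0,0,0,1],
    [0,0,0,0,0,0,1]
  ]
}}

```text
t: 26.3
tcp_pos: [596.7, -121.1, 90.2]
tool_rot: [0.887, 0.462, 0.001, 0.001]
wrist_force: [-2.2, -0.2, 7.1]
opening: 12.7
grasp_force: 59.2
```

```bash
python3 -c "from h import *;st()"
```

```text
t 26.3 tcp [ 596.7 -121.1   90.2] yaw -0.609 F [-2.2 -0.2  7.1] M [ 0.07  0.46 -0.1 ] op 12.7 gf 59.2 j6 0.37
```

>>> {"op": "move_arm", "data": {
  "series": [
    [0,0,0,0,0,1,1],
    [0,0,0,0,0,1,1],
    [0,0,0,0,0,1,1],
    [0,0,0,0,0,1,1],
    [0,0,0,0,0,1,1],
    [0,0,0,0,0,1,1],
    [0,0,0,0,0,1,1],
    [0,0,0,0,0,1,1],
    [0,0,0,0,0,1,1],
    [0,0,0,0,0,1,1]
  ]
}}

```text
t: 27.3
tcp_pos: [596.6, -120.8, 90.2]
tool_rot: [1.0, -0.021, 0.001, -0.0]
wrist_force: [-2.7, 1.9, 7.6]
opening: 12.8
grasp_force: 59.2
```

>>> {"op": "move_arm", "data": {
  "series": [
    [0,0,0,0,0,1,1],
    [0,0,0,0,0,1,1],
    [0,0,0,0,0,1,1],
    [0,0,0,0,0,1,1],
    [0,0,0,0,0,0,1],
    [0,0,0,0,0,0,1],
    [0,0,0,0,0,0,1],
    [0,0,0,0,0,0,1],
    [0,0,0,0,0,0,1],
    [0,0,0,0,0,0,1]
  ]
}}

```text
t: 28.3
tcp_pos: [596.6, -120.6, 90.2]
tool_rot: [0.976, -0.218, 0.001, -0.0]
wrist_force: [-2.7, 2.5, 7.0]
opening: 12.8
grasp_force: 59.3
```

```bash
python3 -c "from h import *;st()"
```

```text
t 28.3 tcp [ 596.6 -120.6   90.2] yaw -2.009 F [-2.7  2.5  7. ] M [ 0.27  0.53 -0.12] op 12.8 gf 59.3 j6 1.77
```

>>> {"op": "move_arm", "data": {
  "series": [
    [0,0,0,0,0,0.5,1],
    [0,0,0,0,0,0.5,1],
    [0,0,0,0,0,0.5,1],
    [0,0,0,0,0,0,1],
    [0,0,0,0,0,0,1],
    [0,0,0,0,0,0,1],
    [0,0,0,0,0,0,1],
    [0,0,0,0,0,0,1],
    [0,0,0,0,0,0,1],
    [0,0,0,0,0,0,1]
  ]
}}

```text
t: 29.3
tcp_pos: [596.6, -120.5, 90.2]
tool_rot: [0.957, -0.29, 0.001, -0.0]
wrist_force: [-1.9, 1.4, 7.0]
opening: 12.8
grasp_force: 59.3
```

```bash
python3 -c "from h import *;st()"
```

```text
t 29.3 tcp [ 596.6 -120.5   90.2] yaw -2.159 F [-1.9  1.4  7. ] M [ 0.26  0.52 -0.1 ] op 12.8 gf 59.3 j6 1.92
```

>>> {"op": "move_arm", "data": {
  "series": [
    [0,0,0,0,0,0.5,1],
    [0,0,0,0,0,0.5,1],
    [0,0,0,0,0,0,1],
    [0,0,0,0,0,0,1],
    [0,0,0,0,0,0,1],
    [0,0,0,0,0,0,1],
    [0,0,0,0,0,0,1],
    [0,0,0,0,0,0,1],
    [0,0,0,0,0,0,1],
    [0,0,0,0,0,0,1]
  ]
}}

```text
t: 30.3
tcp_pos: [596.8, -120.6, 90.3]
tool_rot: [0.942, -0.335, 0.001, 0.0]
wrist_force: [-2.0, 2.6, 7.0]
opening: 12.9
grasp_force: 70.0
```

```bash
python3 -c "from h import *;st()"
```

```text
t 30.3 tcp [ 596.8 -120.6   90.3] yaw -2.254 F [-2.   2.6  7. ] M [0.35 0.33 1.57] op 12.9 gf 70.0 j6 2.01
```

>>> {"op": "move_arm", "data": {
  "series": [
    [0,0,0,0,0,0,-1],
    [0,0,0,0,0,0,-1],
    [0,0,0,0,0,0,-1],
    [0,0,0,0,0,0,-1],
    [0,0,-0.9,0,0,0,-1],
    [0,0,-0.9,0,0,0,-1],
    [0,0,-0.9,0,0,0,-1],
    [0,0,-0.9,0,0,0,-1],
    [0,0,0,0,0,-0.98,-1],
    [0,0,0,0,0,-0.98,-1]
  ]
}}

```text
t: 31.3
tcp_pos: [596.9, -121.2, 179.9]
tool_rot: [0.97, -0.242, 0.001, -0.0]
wrist_force: [0.0, -0.3, 0.0]
opening: 84.9
grasp_force: 0.0
```

>>> {"op": "move_arm", "data": {
  "series": [
    [0,0,0,0,0,-0.98,-1],
    [0,0,0,0,0,-0.98,-1],
    [0,0,0,0,0,-0.98,-1],
    [0,0,0,0,0,-0.98,-1],
    [0,0,0,0,0,-0.95,-1],
    [0,0,0,0,0,0,-1],
    [0.63,-0.87,0,0,0,0,-1],
    [0.63,-0.87,0,0,0,0,-1],
    [0.63,-0.87,0,0,0,0,-1],
    [0.63,-0.87,0,0,0,0,-1]
  ]
}}

```text
t: 32.3
tcp_pos: [660.0, -33.6, 178.4]
tool_rot: [1.0, -0.004, -0.0, -0.0]
wrist_force: [0.3, 0.4, 0.5]
opening: 85.2
grasp_force: 0.0
```

>>> {"op": "move_arm", "data": {
  "series": [
    [0.63,-0.87,0,0,0,0,-1],
    [0.63,-0.87,0,0,0,0,-1],
    [0.63,-0.87,0,0,0,0,-1],
    [0,0,0,0,0,0,-1],
    [0,0,0,0,0,0,-1],
    [0,0,0,0,0,0,-1],
    [0,0,0,0,0,0,-1],
    [0,0,0,0,0,0,-1],
    [0,0,0,0,0,0,-1],
    [0,0,0,0,0,0,-1]
  ]
}}

```text
t: 33.3
tcp_pos: [707.0, 30.4, 178.7]
tool_rot: [1.0, -0.003, 0.0, 0.0]
wrist_force: [-0.4, -0.1, -0.7]
opening: 85.5
grasp_force: 0.0
```

```bash
python3 - <<'E'
from h import *
st();go((707.7,32.4,109),-np.pi/2)
w=snap("wrist");np.save("pics/w3.npy",w);cv2.imwrite("pics/w3.png",bright(w))
print(proj(w,(707.7,32.4,142)).round(0))
E
```

```text
t 33.3 tcp [707.   30.4 178.7] yaw -1.577 F [-0.4 -0.1 -0.7] M [ 0.03  0.   -0.02] op 85.5 gf 0.0 j6 1.58
tcp [707.   30.4 178.7] t 33.3 shift/25: [ 0.03 -0.08  2.79]
tool y yaw -1.577 tool z [ 0. -0. -1.] j [ 0.01  0.36  1.59 -0.    1.19  1.58]
turn/.1: [ 0.   -0.   -0.06]
[319. 231.]
```

View pics/w3.png

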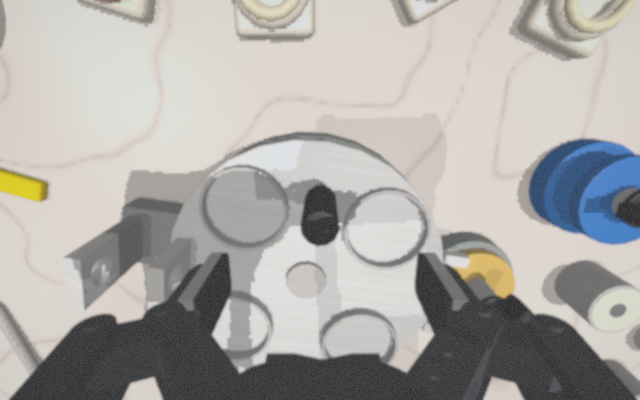

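The crank handle is at (319,220) between the fingers, as predicted. I'll grip it and work out the circle steps.

>>> {"op": "move_arm", "data": {
  "series": [
    [0.03,-0.06,0.93,0,0,0,-1],
    [0,0,0.93,0,0,0,-1],
    [0,0,0.93,0,0,0,-1],
    [0,0,0,0,0,0,-1],
    [0,0,0,0,0,0,1],
    [0,0,0,0,0,0,1],
    [0,0,0,0,0,0,1],
    [0,0,0,0,0,0,1],
    [0,0,0,0,0,0,1],
    [0,0,0,0,0,0,1]
  ],
  "squeeze": 40
}}

```text
t: 34.35
tcp_pos: [708.8, 32.2, 110.4]
tool_rot: [1.0, -0.003, 0.001, 0.0]
wrist_force: [-0.1, 0.6, 5.4]
opening: 23.0
grasp_force: 39.1
```

```bash
python3 - <<'E'
from h import *
st()
a=np.radians(-9.2)+np.linspace(0,2*np.pi,51)
p=85/25*np.c_[np.cos(a),-np.sin(a)]          # tool x=+X, tool y=-Y
d=np.diff(np.round(p-p[0],2),axis=0).round(2)
for k in range(5): print([x.tolist() for x in d[10*k:10*k+10]])
E
```

```text
t 34.35 tcp [708.8  32.2 110.4] yaw -1.576 F [-0.1  0.6  5.4] M [-0.04  0.13  0.03] op 23.0 gf 39.1 j6 1.59
[[0.04, -0.42], [-0.01, -0.43], [-0.07, -0.42], [-0.11, -0.41], [-0.17, -0.4], [-0.22, -0.36], [-0.26, -0.34], [-0.3, -0.31], [-0.34, -0.26], [-0.36, -0.22]]
[[-0.39, -0.17], [-0.41, -0.12], [-0.42, -0.07], [-0.43, -0.01], [-0.43, 0.04], [-0.41, 0.09], [-0.41, 0.14], [-0.38, 0.19], [-0.35, 0.24], [-0.32, 0.28]]
[[-0.29, 0.32], [-0.24, 0.36], [-0.19, 0.38], [-0.15, 0.4], [-0.09, 0.41], [-0.04, 0.43], [0.01, 0.42], [0.06, 0.43], [0.12, 0.41], [0.17, 0.39]]
[[0.22, 0.37], [0.26, 0.34], [0.3, 0.3], [0.33, 0.26], [0.37, 0.22], [0.39, 0.17], [0.41, 0.12], [0.42, 0.07], [0.43, 0.02], [0.42, -0.04]]
[[0.42, -0.1], [0.4, -0.14], [0.38, -0.19], [0.36, -0.24], [0.32, -0.28], [0.28, -0.32], [0.24, -0.35], [0.2, -0.38], [0.15, -0.4], [0.09, -0.42]]
```

>>> {"op": "move_arm", "data": {
  "series": [
    [0.04,-0.42,0,0,0,0,1],
    [-0.01,-0.43,0,0,0,0,1],
    [-0.07,-0.42,0,0,0,0,1],
    [-0.11,-0.41,0,0,0,0,1],
    [-0.17,-0.4,0,0,0,0,1],
    [-0.22,-0.36,0,0,0,0,1],
    [-0.26,-0.34,0,0,0,0,1],
    [-0.3,-0.31,0,0,0,0,1],
    [-0.34,-0.26,0,0,0,0,1],
    [-0.36,-0.22,0,0,0,0,1]
  ]
}}

```text
t: 35.35
tcp_pos: [664.6, 121.3, 110.4]
tool_rot: [1.0, -0.002, 0.002, 0.001]
wrist_force: [0.5, -4.4, 5.5]
opening: 23.2
grasp_force: 39.5
```

```bash
python3 -c "
from h import *
st();p=env.read_state()['tcp_pos']-[623.8,46,0];print(np.hypot(*p[:2]),np.degrees(np.arctan2(p[1],p[0])))"
```

```text
t 35.35 tcp [664.6 121.3 110.4] yaw -1.576 F [ 0.5 -4.4  5.5] M [-0.69 -0.09 -0.03] op 23.2 gf 39.5 j6 1.72
85.64111865366881 61.570472835713794
```

Turning freely. I'll continue round the circle.

>>> {"op": "move_arm", "data": {
  "series": [
    [-0.39,-0.17,0,0,0,0,1],
    [-0.41,-0.12,0,0,0,0,1],
    [-0.42,-0.07,0,0,0,0,1],
    [-0.43,-0.01,0,0,0,0,1],
    [-0.43,0.04,0,0,0,0,1],
    [-0.41,0.09,0,0,0,0,1],
    [-0.41,0.14,0,0,0,0,1],
    [-0.38,0.19,0,0,0,0,1],
    [-0.35,0.24,0,0,0,0,1],
    [-0.32,0.28,0,0,0,0,1]
  ]
}}

```text
t: 36.35
tcp_pos: [566.0, 107.4, 110.4]
tool_rot: [1.0, -0.003, 0.002, -0.001]
wrist_force: [2.7, 0.7, 5.7]
opening: 22.8
grasp_force: 39.5
```

>>> {"op": "move_arm", "data": {
  "series": [
    [-0.29,0.32,0,0,0,0,1],
    [-0.24,0.36,0,0,0,0,1],
    [-0.19,0.38,0,0,0,0,1],
    [-0.15,0.4,0,0,0,0,1],
    [-0.09,0.41,0,0,0,0,1],
    [-0.04,0.43,0,0,0,0,1],
    [0.01,0.42,0,0,0,0,1],
    [0.06,0.43,0,0,0,0,1],
    [0.12,0.41,0,0,0,0,1],
    [0.17,0.39,0,0,0,0,1]
  ]
}}

```text
t: 37.35
tcp_pos: [548.4, 8.9, 110.3]
tool_rot: [1.0, -0.003, 0.001, -0.001]
wrist_force: [-1.4, 2.4, 9.9]
opening: 22.9
grasp_force: 40.0
```

>>> {"op": "move_arm", "data": {
  "series": [
    [0.22,0.37,0,0,0,0,1],
    [0.26,0.34,0,0,0,0,1],
    [0.3,0.3,0,0,0,0,1],
    [0.33,0.26,0,0,0,0,1],
    [0.37,0.22,0,0,0,0,1],
    [0.39,0.17,0,0,0,0,1],
    [0.41,0.12,0,0,0,0,1],
    [0.42,0.07,0,0,0,0,1],
    [0.43,0.02,0,0,0,0,1],
    [0.42,-0.04,0,0,0,0,1]
  ]
}}

```text
t: 38.35
tcp_pos: [637.0, -38.1, 110.3]
tool_rot: [1.0, -0.003, 0.0, 0.0]
wrist_force: [-2.1, -0.4, 9.7]
opening: 23.2
grasp_force: 39.9
```

>>> {"op": "move_arm", "data": {
  "series": [
    [0.42,-0.1,0,0,0,0,1],
    [0.4,-0.14,0,0,0,0,1],
    [0.38,-0.19,0,0,0,0,1],
    [0.36,-0.24,0,0,0,0,1],
    [0.32,-0.28,0,0,0,0,1],
    [0.28,-0.32,0,0,0,0,1],
    [0.24,-0.35,0,0,0,0,1],
    [0.2,-0.38,0,0,0,0,1],
    [0.15,-0.4,0,0,0,0,1],
    [0.09,-0.42,0,0,0,0,1]
  ]
}}

```text
t: 39.35
tcp_pos: [708.8, 32.0, 110.4]
tool_rot: [1.0, -0.003, 0.001, 0.0]
wrist_force: [-0.9, -2.7, 7.4]
opening: 22.9
grasp_force: 39.8
```

>>> {"op": "move_arm", "data": {
  "series": [
    [0,0,0,0,0,0,1],
    [0,0,0,0,0,0,1],
    [0,-0.06,0,0,0,0,1],
    [0,-0.06,0,0,0,0,1],
    [0,-0.06,0,0,0,0,1],
    [0,0,0,0,0,0,1],
    [0,0,0,0,0,0,1],
    [0,0,0,0,0,0,1],
    [0,0,0,0,0,0,1],
    [0,0,0,0,0,0,1]
  ]
}}

```text
t: 40.35
tcp_pos: [708.8, 32.5, 110.4]
tool_rot: [1.0, -0.003, 0.001, 0.003]
wrist_force: [0.0, -13.6, 7.2]
opening: 22.7
grasp_force: 40.6
```

```bash
python3 -c "
from h import *
st();p=env.read_state()['tcp_pos']-[623.8,46,0];print(np.hypot(*p[:2]),np.degrees(np.arctan2(p[1],p[0])))"
```

```text
t 40.35 tcp [708.8  32.5 110.4] yaw -1.576 F [  0.  -13.6   7.2] M [-1.65  0.01  0.01] op 22.7 gf 40.6 j6 1.59
86.05853041081743 -9.034582636738357
```

The rotor is at its stop (13.6 N of resistance at the full turn). I'll release it and go to the rod.

>>> {"op": "move_arm", "data": {
  "series": [
    [0,0.06,0,0,0,0,-1],
    [0,0,0,0,0,0,-1],
    [0,0,0,0,0,0,-1],
    [0,0,0,0,0,0,-1],
    [0,0,-0.9,0,0,0,-1],
    [0,0,-0.9,0,0,0,-1],
    [0,0,-0.9,0,0,0,-1],
    [0,0,-0.9,0,0,-1,-1],
    [0,0,0,0,0,-1,-1],
    [0,0,0,0,0,-1,-1]
  ]
}}

```text
t: 41.35
tcp_pos: [708.6, 35.9, 200.3]
tool_rot: [0.989, 0.149, 0.001, 0.0]
wrist_force: [1.2, 0.7, -0.7]
opening: 85.4
grasp_force: 0.0
```

>>> {"op": "move_arm", "data": {
  "series": [
    [0,0,0,0,0,-1,-1],
    [0,0,0,0,0,-1,-1],
    [0,0,0,0,0,-1,-1],
    [0,0,0,0,0,-1,-1],
    [0,0,0,0,0,-1,-1],
    [0,0,0,0,0,-1,-1],
    [0,0,0,0,0,-1,-1],
    [0,0,0,0,0,-1,-1],
    [0,0,0,0,0,-1,-1],
    [0,0,0,0,0,-1,-1]
  ]
}}

```text
t: 42.35
tcp_pos: [707.6, 35.9, 198.3]
tool_rot: [0.796, 0.605, -0.0, -0.0]
wrist_force: [0.0, -0.4, 0.0]
opening: 85.4
grasp_force: 0.0
```

>>> {"op": "move_arm", "data": {
  "series": [
    [0,0,0,0,0,-1,-1],
    [0,0,0,0,0,-1,-1],
    [0,0,0,0,0,-1,-1],
    [0,0,0,0,0,-1,-1],
    [0,0,0,0,0,-1,-1],
    [0,0,0,0,0,-1,-1],
    [0,0,0,0,0,-1,-1],
    [0,0,0,0,0,-1,-1],
    [0,0,0,0,0,-1,-1],
    [0,0,0,0,0,-1,-1]
  ]
}}

```text
t: 43.35
tcp_pos: [707.6, 35.9, 198.3]
tool_rot: [0.409, 0.913, -0.0, -0.0]
wrist_force: [0.5, -0.2, 0.2]
opening: 85.1
grasp_force: 0.0
```

>>> {"op": "move_arm", "data": {
  "series": [
    [0,0,0,0,0,-1,-1],
    [0,0,0,0,0,-1,-1],
    [0,0,0,0,0,-1,-1],
    [0,0,0,0,0,-1,-1],
    [0,0,0,0,0,-1,-1],
    [0,0,0,0,0,-1,-1],
    [0,0,0,0,0,-1,-1],
    [0,0,0,0,0,-1,-1],
    [0,0,0,0,0,-1,-1],
    [0,0,0,0,0,-1,-1]
  ]
}}

```text
t: 44.35
tcp_pos: [707.6, 35.9, 198.4]
tool_rot: [-0.079, 0.997, 0.0, -0.0]
wrist_force: [1.1, -0.2, -0.1]
opening: 85.4
grasp_force: 0.0
```

```bash
python3 -c "
from h import *
go((428.7,373.3,120),1.806)"
```

```text
tcp [707.6  35.9 198.4] t 44.4 shift/25: [ 8.89 15.08  3.15]
tool y yaw 1.729 tool z [-0.001  0.    -1.   ] j [ 0.02  0.35  1.57  0.    1.22 -1.71]
turn/.1: [ 0.   -0.01 -0.77]
```

>>> {"op": "move_arm", "data": {
  "series": [
    [0.55,0.94,0,0,0,0,-1],
    [0.55,0.94,0,0,0,0,-1],
    [0.55,0.94,0,0,0,0,-1],
    [0.55,0.94,0,0,0,0,-1],
    [0.55,0.94,0,0,0,0,-1],
    [0.55,0.94,0,0,0,0,-1],
    [0.55,0.94,0,0,0,0,-1],
    [0.55,0.94,0,0,0,0,-1],
    [0.55,0.94,0,0,0,0,-1],
    [0.55,0.94,0,0,0,0,-1]
  ]
}}

```text
t: 45.35
tcp_pos: [535.0, 247.7, 198.5]
tool_rot: [-0.077, 0.997, 0.0, -0.0]
wrist_force: [0.4, 0.0, -0.4]
opening: 85.4
grasp_force: 0.0
```

>>> {"op": "move_arm", "data": {
  "series": [
    [0.55,0.94,0,0,0,0,-1],
    [0.55,0.94,0,0,0,0,-1],
    [0.55,0.94,0,0,0,0,-1],
    [0.55,0.94,0,0,0,0,-1],
    [0.55,0.94,0,0,0,0,-1],
    [0.55,0.94,0,0,0,0,-1],
    [0,0,0.8,0,0,-0.77,-1],
    [0,0,0.8,0,0,0,-1],
    [0,0,0.8,0,0,0,-1],
    [0,0,0.8,0,0,0,-1]
  ]
}}

```text
t: 46.35
tcp_pos: [432.5, 373.7, 118.0]
tool_rot: [-0.115, 0.993, 0.0, -0.0]
wrist_force: [0.1, -0.4, -0.1]
opening: 85.5
grasp_force: 0.0
```

>>> {"op": "move_arm", "data": {
  "series": [
    [0,0,0,0,0,0,-1],
    [0,0,0,0,0,0,-1],
    [0,0,0,0,0,0,-1],
    [0,0,0,0,0,0,-1],
    [0,0,0,0,0,0,-1],
    [0,0,0,0,0,0,-1],
    [0,0,0,0,0,0,-1],
    [0,0,0,0,0,0,-1],
    [0,0,0,0,0,0,-1],
    [0,0,0,0,0,0,-1]
  ]
}}

```text
t: 47.35
tcp_pos: [433.1, 373.2, 118.7]
tool_rot: [-0.115, 0.993, -0.0, -0.0]
wrist_force: [-0.5, -0.3, 0.2]
opening: 85.3
grasp_force: 0.0
```

```bash
python3 - <<'E'
from h import *
st();go((428.7,373.3,120),1.806)
w=snap("wrist");np.save("pics/w4.npy",w);cv2.imwrite("pics/w4.png",bright(w))
print([proj(w,p).round(0) for p in((391.8,364.5,22),(450,378.5,22),(555.2,403.8,11))])
E
```

```text
t 47.35 tcp [433.1 373.2 118.7] yaw 1.801 F [-0.5 -0.3  0.2] M [ 0.05  0.06 -0.01] op 85.3 gf 0.0 j6 -1.13
tcp [433.1 373.2 118.7] t 47.4 shift/25: [ 0.17  0.04 -0.05]
tool y yaw 1.801 tool z [-0. -0. -1.] j [ 0.67  0.18  1.95  0.    1.02 -1.13]
turn/.1: [-0.   -0.   -0.05]
[array([324., 144.]), array([324., 220.]), array([325., 325.])]
```

View pics/w4.png

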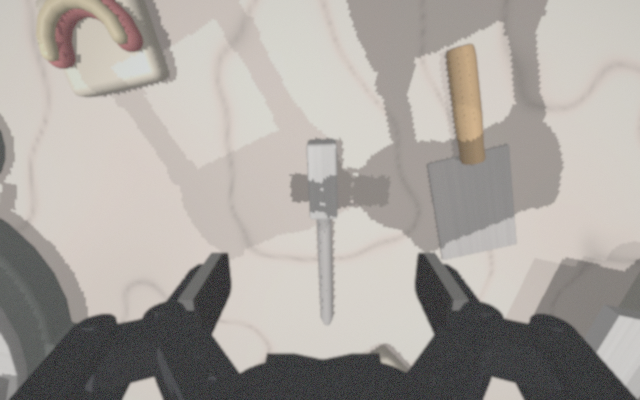

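The rod matches the prediction: handle from (322,141) to (322,217), tip at (327,324), centred between the fingers. I'll descend and grip.

>>> {"op": "move_arm", "data": {
  "series": [
    [0.17,-0.02,0.9,0,0,0,-1],
    [0,0,0.9,0,0,0,-1],
    [0,0,0.9,0,0,0,-1],
    [0,0,0.9,0,0,0,-1],
    [0,0,0.7,0,0,0,-1],
    [0,0,0,0,0,0,-1],
    [0,0,0,0,0,0,-1],
    [0,0,0,0,0,0,1],
    [0,0,0,0,0,0,1],
    [0,0,0,0,0,0,1]
  ],
  "squeeze": 110
}}

```text
t: 48.4
tcp_pos: [429.8, 372.4, 12.4]
tool_rot: [-0.115, 0.993, 0.001, 0.001]
wrist_force: [0.6, -1.1, 0.3]
opening: 43.8
grasp_force: 0.0
```

>>> {"op": "move_arm", "data": {
  "series": [
    [0,0,0,0,0,0,1],
    [0,0,0,0,0,0,1],
    [0,0,0,0,0,0,1],
    [0,0,0,0,0,0,1],
    [0,0,0,0,0,0,1],
    [0,0,0,0,0,0,1],
    [0,0,0,0,0,0,1],
    [0,0,0,0,0,0,1],
    [0,0,0,0,0,0,1],
    [0,0,0,0,0,0,1]
  ]
}}

```text
t: 49.4
tcp_pos: [429.5, 372.1, 12.3]
tool_rot: [-0.115, 0.993, 0.0, 0.0]
wrist_force: [-1.5, -0.6, 5.9]
opening: 19.4
grasp_force: 107.2
```

```bash
python3 -c "
from h import *
st()"
```

```text
t 49.4 tcp [429.5 372.1  12.3] yaw 1.801 F [-1.5 -0.6  5.9] M [-0.25  0.18 -0.03] op 19.4 gf 107.2 j6 -1.13
```

>>> {"op": "move_arm", "data": {
  "series": [
    [0,0,-0.9,0,0,0,1],
    [0,0,-0.9,0,0,0,1],
    [0,0,-0.9,0,0,0,1],
    [0,0,-0.9,0,0,0,1],
    [0,0,-0.9,0,0,0,1],
    [0,0,-0.9,0,0,0,1],
    [0,0,0,0,0,0.7,1],
    [0,0,0,0,0,0.7,1],
    [0,0,0,0,0,0.7,1],
    [0,0,0,0,0,0.7,1]
  ]
}}

```text
t: 50.4
tcp_pos: [428.6, 371.5, 145.8]
tool_rot: [0.026, 1.0, -0.0, -0.0]
wrist_force: [0.7, -0.0, -1.9]
opening: 19.5
grasp_force: 107.7
```

>>> {"op": "move_arm", "data": {
  "series": [
    [0,0,0,0,0,0.7,1],
    [0,0,0,0,0,0.7,1],
    [0,0,0,0,0,0.7,1],
    [0,0,0,0,0,0.7,1],
    [0,0,0,0,0,0.7,1],
    [0,0,0,0,0,0.7,1],
    [0,0,0,0,0,0.7,1],
    [0,0,0,0,0,0.7,1],
    [0,0,0,0,0,0.7,1],
    [0,0,0,0,0,0.7,1]
  ]
}}

```text
t: 51.4
tcp_pos: [428.6, 371.5, 145.6]
tool_rot: [0.368, 0.93, -0.0, -0.0]
wrist_force: [-0.4, 0.8, -1.7]
opening: 19.5
grasp_force: 107.7
```

>>> {"op": "move_arm", "data": {
  "series": [
    [0,0,0,0,0,0.7,1],
    [0,0,0,0,0,0.7,1],
    [0,0,0,0,0,0.7,1],
    [0,0,0,0,0,0.7,1],
    [0,0,0,0,0,0.7,1],
    [0,0,0,0,0,0.7,1],
    [0,0,0,0,0,0.7,1],
    [0,0,0,0,0,0.7,1],
    [0,0,0,0,0,0.7,1],
    [0,0,0,0,0,0.7,1]
  ]
}}

```text
t: 52.4
tcp_pos: [428.6, 371.5, 145.7]
tool_rot: [0.664, 0.748, -0.001, -0.0]
wrist_force: [-0.2, -0.4, -2.9]
opening: 19.7
grasp_force: 107.7
```

>>> {"op": "move_arm", "data": {
  "series": [
    [0,0,0,0,0,0.7,1],
    [0,0,0,0,0,0.7,1],
    [0,0,0,0,0,0.7,1],
    [0,0,0,0,0,0.7,1],
    [0,0,0,0,0,0,1],
    [0,0,0,0,0,0,1],
    [0,0,0,0,0,0,1],
    [0,0,0,0,0,0,1],
    [0,0,0,0,0,0,1],
    [0,0,0,0,0,0,1]
  ]
}}

```text
t: 53.4
tcp_pos: [429.1, 371.8, 146.3]
tool_rot: [0.761, 0.649, 0.0, -0.0]
wrist_force: [0.3, 0.5, -1.3]
opening: 19.6
grasp_force: 107.6
```

```bash
python3 - <<'E'
from h import *
st();go((677,373.7,150),-0.1606)
t=np.load("pics/t0.npy",allow_pickle=True).item();s=np.load("pics/s0.npy",allow_pickle=True).item()
print("kettle body bottom", onz(t,(217,127),0).round(), "right",onz(t,(234,112),40).round(),"base side",onz(s,(384,150),0).round(),"spout tri",tri(t,(210,100),s,(388,112)),"lighter",onz(t,(221.5,160),10).round())
T=snap("side");S=bright(T)
w=snap("wrist");W=bright(w)
cv2.imwrite("pics/rod.png",np.vstack([np.hstack([cv2.resize(S[90:290,200:420],(400,300)),W[100:400,120:520]]),]))
E
```

```text
t 53.4 tcp [429.1 371.8 146.3] yaw -0.159 F [ 0.3  0.5 -1.3] M [ 0.02 -0.02  0.02] op 19.6 gf 107.6 j6 0.83
tcp [429.1 371.8 146.3] t 53.4 shift/25: [ 1.64  9.78 -0.15]
tool y yaw -0.159 tool z [ 0.  0. -1.] j [0.67 0.14 1.93 0.   1.07 0.83]
turn/.1: [ 0.   -0.    0.02]
kettle body bottom [820. 368.   0.] right [858. 305.  40.] base side [853. 337.   0.] spout tri (array([857.42315621, 362.9176025 , 138.99015355]), np.float64(1.6835029727160502)) lighter [700. 346.  10.]
```

View pics/rod.png

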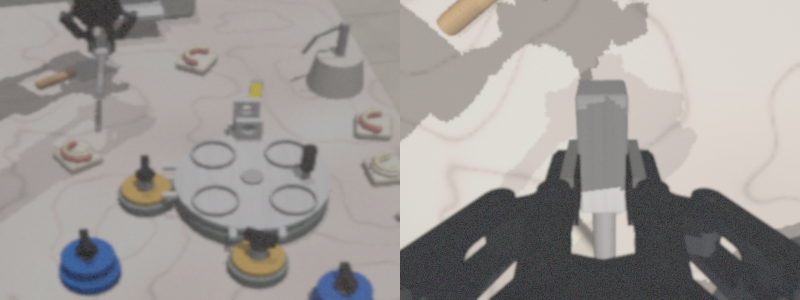

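The rod is held square in the pads, with the wrist-view shoulder edge at about (324,312). I'll move to the pre-insertion pose.

>>> {"op": "move_arm", "data": {
  "series": [
    [0.16,0.98,0,0,0,0,1],
    [0.16,0.98,0,0,0,0,1],
    [0.16,0.98,0,0,0,0,1],
    [0.16,0.98,0,0,0,0,1],
    [0.16,0.98,0,0,0,0,1],
    [0.16,0.98,0,0,0,0,1],
    [0.16,0.98,0,0,0,0,1],
    [0.16,0.98,0,0,0,0,1],
    [0.16,0.98,0,0,0,0,1],
    [0.16,0.98,0,0,0,0.02,1]
  ]
}}

```text
t: 54.5
tcp_pos: [678.3, 372.4, 145.8]
tool_rot: [0.762, 0.648, -0.0, -0.0]
wrist_force: [0.4, 0.5, -1.9]
opening: 19.1
grasp_force: 107.7
```

>>> {"op": "move_arm", "data": {
  "series": [
    [0,0,0.5,0,0,0,1],
    [0,0,0.5,0,0,0,1],
    [0,0,0.5,0,0,0,1],
    [0,0,0.5,0,0,0,1],
    [0,0,0.2,0,0,0,1],
    [0,0,0,0,0,0,1],
    [0,0,0,0,0,0,1],
    [0,0,0,0,0,0,1],
    [0,0,0,0,0,0,1],
    [0,0,0,0,0,0,1]
  ]
}}

```text
t: 55.5
tcp_pos: [677.8, 372.7, 92.2]
tool_rot: [0.762, 0.648, 0.001, 0.0]
wrist_force: [-0.8, 0.7, -2.5]
opening: 19.7
grasp_force: 107.8
```

```bash
python3 - <<'E'
from h import *
st()
w=snap("wrist");p=env.read_state()["tcp_pos"]
q=Rot.from_quat(env.read_state()["tool_rot"])
sh=onz(w,(324,312),p[2]-1.3+11);print("shoulder in tool",q.inv().apply(sh-p).round(1))
t=snap("top");s=snap("side");np.save("pics/t5.npy",t);np.save("pics/s5.npy",s)
T=bright(t);S=bright(s)
u=np.array([-.1599,-.9871,0]);sh0=p+[0,0,-1.3]+20*u
print("tip pred top",proj(t,sh0+112*u).round(1),"side",proj(s,sh0+112*u).round(1),"shoulder",proj(t,sh0).round(1),proj(s,sh0).round(1))
E_=(651.8,218.8,90);print("eye",proj(t,E_).round(1),proj(s,E_).round(1))
cv2.imwrite("pics/pre.png",np.hstack([cv2.resize(T[140:210,195:275],(400,350),interpolation=2),cv2.resize(S[105:185,285:375],(394,350),interpolation=2)]))
E
```

```text
t 55.5 tcp [677.8 372.7  92.2] yaw -0.161 F [-0.8  0.7 -2.5] M [ 0.08 -0.01  0.02] op 19.7 gf 107.8 j6 0.63
shoulder in tool [-19.3   0.8  -9.7]
tip pred top [248.7 166. ] side [335.  154.7] shoulder [213.9 160.4] [333. 132.]
eye [256.2 167.5] [335.2 160. ]
```

View pics/pre.png

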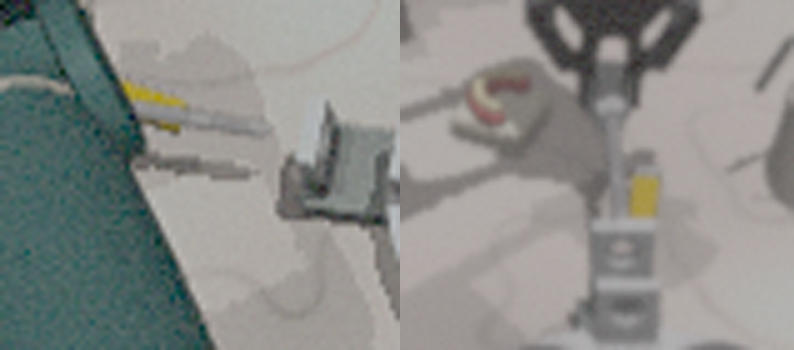

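The tip appears in the top view at (248.2,166.2) and in the side view at (334.6,154.8), within half a pixel of the prediction and in line with the eye. After a small lateral correction I'll insert.

>>> {"op": "move_arm", "data": {
  "series": [
    [0,-0.05,0.04,0,0,0,1],
    [-0.4,0,0,0,0,0,1],
    [-0.4,0,0,0,0,0,1],
    [-0.25,0,0,0,0,0,1],
    [-0.25,0,0,0,0,0,1],
    [-0.25,0,0,0,0,0,1],
    [-0.25,0,0,0,0,0,1],
    [0,0,0,0,0,0,1],
    [0,0,0,0,0,0,1],
    [0,0,0,0,0,0,1]
  ]
}}

```text
t: 56.65
tcp_pos: [669.0, 327.1, 90.3]
tool_rot: [0.762, 0.648, -0.001, 0.001]
wrist_force: [-0.3, -4.2, 3.3]
opening: 19.5
grasp_force: 108.4
```

```bash
python3 -c "
from h import *
st();go((651.8+.16*19.6,218.8+.987*19.6,91.3),-.1606)"
```

```text
t 56.65 tcp [669.  327.1  90.3] yaw -0.161 F [-0.3 -4.2  3.3] M [-1.14  0.08  0.07] op 19.5 gf 108.4 j6 0.58
tcp [669.  327.1  90.3] t 56.6 shift/25: [-3.6   0.01 -0.03]
tool y yaw -0.161 tool z [-0.    -0.002 -1.   ] j [ 0.42  0.5   1.56 -0.    1.08  0.58]
turn/.1: [0.   0.02 0.  ]
```

>>> {"op": "move_arm", "data": {
  "series": [
    [0,0,-0.05,0,0,0,1],
    [-0.3,0,0,0,0,0,1],
    [-0.3,0,0,0,0,0,1],
    [-0.3,0,0,0,0,0,1],
    [-0.3,0,0,0,0,0,1],
    [-0.3,0,0,0,0,0,1],
    [-0.3,0,0,0,0,0,1],
    [0,0,0,0,0,0,1],
    [0,0,0,0,0,0,1],
    [0,0,0,0,0,0,1]
  ]
}}

```text
t: 57.65
tcp_pos: [661.6, 283.8, 91.4]
tool_rot: [0.762, 0.648, -0.0, -0.0]
wrist_force: [-0.2, -0.8, -0.4]
opening: 19.4
grasp_force: 108.0
```

```bash
python3 -c "
from h import *
st();go((651.8+.16*19.6,218.8+.987*19.6,91.3),-.1606)"
```

```text
t 57.65 tcp [661.6 283.8  91.4] yaw -0.161 F [-0.2 -0.8 -0.4] M [-0.17 -0.02  0.02] op 19.4 gf 108.0 j6 0.53
tcp [661.6 283.8  91.4] t 57.6 shift/25: [-1.85  0.03  0.  ]
tool y yaw -0.161 tool z [-0. -0. -1.] j [ 0.37  0.46  1.62 -0.    1.06  0.53]
turn/.1: [-0.  0. -0.]
```

Smooth so far. I'll go on to the shoulder, slowly at the end.

>>> {"op": "move_arm", "data": {
  "series": [
    [-0.3,0,0,0,0,0,1],
    [-0.3,0,0,0,0,0,1],
    [-0.3,0,0,0,0,0,1],
    [-0.3,0,0,0,0,0,1],
    [-0.2,0,0,0,0,0,1],
    [-0.2,0,0,0,0,0,1],
    [-0.1,0,0,0,0,0,1],
    [0,0,0,0,0,0,1],
    [0,0,0,0,0,0,1],
    [0,0,0,0,0,0,1]
  ]
}}

```text
t: 58.65
tcp_pos: [654.9, 242.2, 91.6]
tool_rot: [0.762, 0.648, 0.0, -0.0]
wrist_force: [-0.6, 0.4, -1.8]
opening: 19.5
grasp_force: 107.9
```

```bash
python3 -c "
from h import *
st()"
```

```text
t 58.65 tcp [654.9 242.2  91.6] yaw -0.161 F [-0.6  0.4 -1.8] M [ 0.06 -0.02  0.01] op 19.5 gf 107.9 j6 0.48
```

>>> {"op": "move_arm", "data": {
  "series": [
    [-0.06,0,0,0,0,0,1],
    [-0.06,0,0,0,0,0,1],
    [-0.06,0,0,0,0,0,1],
    [0,0,0,0,0,0,1],
    [0,0,0,0,0,0,1],
    [0,0,0,0,0,0,1],
    [0,0,0,0,0,0,1],
    [0,0,0,0,0,0,1],
    [0,0,0,0,0,0,1],
    [0,0,0,0,0,0,1]
  ]
}}

```text
t: 59.65
tcp_pos: [654.5, 239.9, 91.6]
tool_rot: [0.762, 0.648, 0.002, -0.001]
wrist_force: [1.3, 7.3, -4.0]
opening: 19.3
grasp_force: 107.5
```

```bash
python3 -c "
from h import *
st()"
```

```text
t 59.65 tcp [654.5 239.9  91.6] yaw -0.161 F [ 1.3  7.3 -4. ] M [ 1.23 -0.21 -0.05] op 19.3 gf 107.5 j6 0.47
```

The shoulder meets the bracket at a reaction of 7 N. I'll push a touch more, release, lift clear and look.

>>> {"op": "move_arm", "data": {
  "series": [
    [-0.06,0,0,0,0,0,1],
    [0,0,0,0,0,0,1],
    [0,0,0,0,0,0,-1],
    [0,0,0,0,0,0,-1],
    [0,0,0,0,0,0,-1],
    [0,0,0,0,0,0,-1],
    [0,0,0,0,0,0,-1],
    [0,0,-0.9,0,0,0,-1],
    [0,0,-0.9,0,0,0,-1],
    [0,0,-0.9,0,0,0,-1]
  ]
}}

```text
t: 60.65
tcp_pos: [653.7, 235.7, 159.5]
tool_rot: [0.762, 0.648, -0.0, -0.0]
wrist_force: [-0.3, -0.2, -0.3]
opening: 85.1
grasp_force: 0.0
```

>>> {"op": "move_arm", "data": {
  "series": [
    [0,0,-0.9,0,0,0,-1],
    [0,0,-0.9,0,0,0,-1],
    [-1,0,0,0,0,0,-1],
    [-1,0,0,0,0,0,-1],
    [-1,0,0,0,0,0,-1],
    [-1,0,0,0,0,0,-1],
    [-1,0,0,0,0,0,-1],
    [-1,0,0,0,0,0,-1],
    [-1,0,0,0,0,0,-1],
    [-1,0,0,0,0,0,-1]
  ]
}}

```text
t: 61.65
tcp_pos: [621.5, 37.4, 204.2]
tool_rot: [0.762, 0.648, 0.0, 0.0]
wrist_force: [0.3, -0.2, 0.1]
opening: 85.7
grasp_force: 0.0
```

```bash
cat >> h.py <<'E'
def rings(t):
    """bright round tops right of the machine: (area, u, v, world xy at z=50)"""
    h=cv2.cvtColor(bright(t),cv2.COLOR_BGR2HSV); out=[]
    m=((h[...,1]<28)&(h[...,2]>150)).astype(np.uint8); m[:, :385]=0; m[:185]=0; m[255:]=0; m[:,490:]=0
    m=cv2.morphologyEx(m,cv2.MORPH_OPEN,np.ones((3,3),np.uint8))
    for c in cv2.findContours(m,0,1)[0]:
        (u,v),r=cv2.minEnclosingCircle(c)
        if r>5: out.append((round(r,1),round(u,1),round(v,1),onz(t,(u,v),50)[:2].round(1).tolist()))
    return out
E
python3 - <<'E'
from h import *
st()
t=snap("top");s=snap("side");np.save("pics/t6.npy",t);np.save("pics/s6.npy",s);T=bright(t);S=bright(s)
for r in rings(t): print(r)
cv2.imwrite("pics/c6.png",np.hstack([cv2.resize(T[150:200,215:295],(400,250),interpolation=2),cv2.resize(T[180:255,390:480],(300,250),interpolation=2)]))
E
```

```text
t 61.65 tcp [621.5  37.4 204.2] yaw -0.161 F [ 0.3 -0.2  0.1] M [-0.    0.03  0.  ] op 85.7 gf 0.0 j6 0.18
(62.4, 437.0, 219.5, [493.6, -356.2])
```

View pics/c6.png

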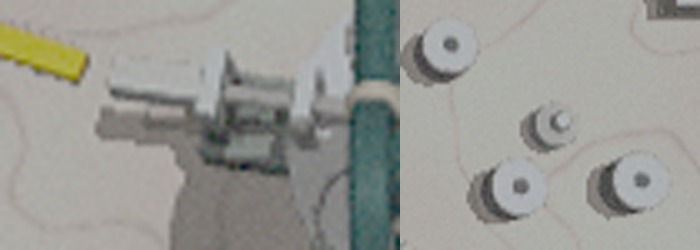

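The rod passes through both eyes, with its handle hard against the bracket: handle end and plate meet at crop (205,80). Ring 1 has moved from (415,198) to (404.7,193.8), which is the knock. Rings 2 and 3 are unchanged at (425.7,236.1) and (462.6,234).

```bash
cat >> h.py <<'E'
def rings(t):
    g=cv2.resize(cv2.cvtColor(bright(t),cv2.COLOR_BGR2GRAY)[175:265,385:500],None,fx=4,fy=4,interpolation=2)
    c=cv2.HoughCircles(cv2.GaussianBlur(g,(0,0),2),cv2.HOUGH_GRADIENT,1.5,70,param1=80,param2=18,minRadius=31,maxRadius=43)
    for u,v,r in (c[0] if c is not None else []):
        p=(385+(u+.5)/4-.5,175+(v+.5)/4-.5); print("ring px",np.round(p,1),"r",round(r/4,1),"xy",onz(t,p,50)[:2].round(1))
E
python3 - <<'E'
from h import *
t=np.load("pics/t6.npy",allow_pickle=True).item();rings(t)
for u in((404.7,193.8),(425.7,236.1),(462.6,234)): print(u,onz(t,u,50)[:2].round(1))
p=onz(t,(404.7,193.8),50);go((p[0],p[1],150),-.1606)
E
```

```text
ring px [423.1 236.7] r 9.1 xy [ 438.5 -309.2]
ring px [457.9 235.2] r 8.8 xy [ 443.5 -420.2]
ring px [402.4 195.1] r 8.9 xy [ 573.  -248.6]
ring px [438.4 215.7] r 8.4 xy [ 506.  -361.4]
(404.7, 193.8) [ 577.2 -256.1]
(425.7, 236.1) [ 440.4 -317.6]
(462.6, 234) [ 447.3 -435.3]
tcp [621.3  35.6 204.1] t 61.8 shift/25: [-11.8    0.17   2.18]
tool y yaw -0.164 tool z [-0.    -0.001 -1.   ] j [ 0.02  0.19  1.76 -0.    1.19  0.18]
turn/.1: [-0.    0.01 -0.03]
```

>>> {"op": "move_arm", "data": {
  "series": [
    [-0.98,0.01,0,0,0,0,-1],
    [-0.98,0.02,0,0,0,0,-1],
    [-0.98,0.01,0,0,0,0,-1],
    [-0.98,0.02,0,0,0,0,-1],
    [-0.98,0.01,0,0,0,0,-1],
    [-0.98,0.02,0,0,0,0,-1],
    [-0.98,0.01,0,0,0,0,-1],
    [-0.98,0.02,0,0,0,0,-1],
    [-0.98,0.01,0,0,0,0,-1],
    [-0.98,0.02,0,0,0,0,-1]
  ]
}}

```text
t: 62.75
tcp_pos: [586.4, -204.2, 204.2]
tool_rot: [0.762, 0.648, 0.0, 0.0]
wrist_force: [0.9, 0.9, 0.4]
opening: 85.4
grasp_force: 0.0
```

>>> {"op": "move_arm", "data": {
  "series": [
    [-0.98,0.01,0,0,0,0,-1],
    [-0.98,0.01,0,0,0,0,-1],
    [0,0,0.5,0,0,0,-1],
    [0,0,0.5,0,0,0,-1],
    [0,0,0.5,0,0,0,-1],
    [0,0,0.6,0,0,0,-1],
    [0,0,0,0,0,0,-1],
    [0,0,0,0,0,0,-1],
    [0,0,0,0,0,0,-1],
    [0,0,0,0,0,0,-1]
  ]
}}

```text
t: 63.75
tcp_pos: [579.6, -252.4, 152.5]
tool_rot: [0.762, 0.648, 0.0, 0.001]
wrist_force: [-0.8, -0.1, -0.3]
opening: 85.4
grasp_force: 0.0
```

```bash
cat >> h.py <<'E'
def wring(z=50):
    """ring tops in the wrist view"""
    w=snap("wrist"); g=cv2.GaussianBlur(cv2.cvtColor(bright(w),cv2.COLOR_BGR2GRAY),(0,0),1.5)
    p=env.read_state()["tcp_pos"]; e=proj(w,(p[0],p[1],z)); R=np.linalg.norm(proj(w,(p[0]+28,p[1],z))-e)
    print("under tcp px",e.round(0),"R",round(R,1))
    c=cv2.HoughCircles(g,cv2.HOUGH_GRADIENT,1.5,40,param1=80,param2=20,minRadius=int(R*.85),maxRadius=int(R*1.15))
    for u,v,r in (c[0][:8] if c is not None else []):
        print("ring px",round(u),round(v),"r",round(r,1),"xy",onz(w,(u,v),z)[:2].round(1))
    return w
E
python3 - <<'E'
from h import *
st();w=wring();np.save("pics/w7.npy",w);cv2.imwrite("pics/w7.png",bright(w));print("cand",proj(w,(577.2,-256.1,50)),proj(w,(573,-248.6,50)))
E
```

```text
t 63.75 tcp [ 579.6 -252.4  152.5] yaw -0.161 F [-0.8 -0.1 -0.3] M [-0.06 -0.01 -0.02] op 85.4 gf 0.0 j6 -0.29
under tcp px [322. 197.] R 36.0
ring px 323 202 r 32.6 xy [ 579.6 -256.7]
ring px 196 274 r 33.4 xy [ 462.6 -303.1]
ring px 68 175 r 31.8 xy [ 390.8 -203.8]
ring px 256 329 r 40.0 xy [ 500.  -367.1]
ring px 490 143 r 38.4 xy [ 708.8 -231.2]
ring px 499 265 r 40.0 xy [ 716.1 -335.7]
ring px 556 301 r 31.6 xy [ 765.5 -379.8]
ring px 437 140 r 40.0 xy [ 670.5 -222.7]
cand [320.16578894 201.51828539] [313.27729528 193.3600038 ]
```

View pics/w7.png

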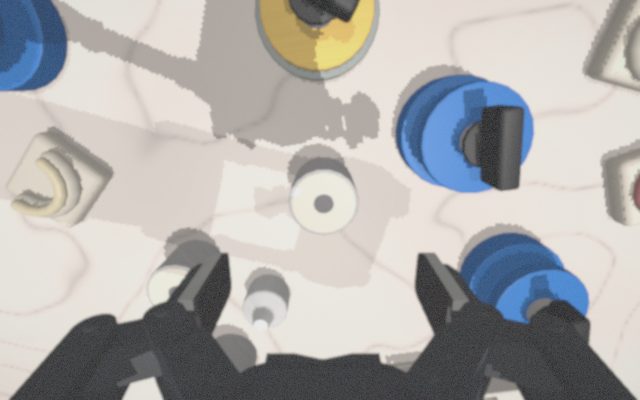

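The ring is at (323,202), giving world (579.6,-256.7). I'll turn a little away from the blue lock at (465,130), then descend and grip.

>>> {"op": "move_arm", "data": {
  "series": [
    [-0.17,0.03,0,0,0,0,-1],
    [0,0,0,0,0,1,-1],
    [0,0,0,0,0,1,-1],
    [0,0,0,0,0,1,-1],
    [0,0,0.84,0,0,0,-1],
    [0,0,0.84,0,0,0,-1],
    [0,0,0.84,0,0,0,-1],
    [0,0,0.84,0,0,0,-1],
    [0,0,0.84,0,0,0,-1],
    [0,0,0.84,0,0,0,-1]
  ],
  "squeeze": 70
}}

```text
t: 64.8
tcp_pos: [579.3, -257.2, 25.2]
tool_rot: [0.85, 0.527, 0.0, 0.0]
wrist_force: [-0.3, 0.1, 0.6]
opening: 85.7
grasp_force: 0.0
```

>>> {"op": "move_arm", "data": {
  "series": [
    [0,0,0,0,0,0,-1],
    [0,0,0,0,0,0,1],
    [0,0,0,0,0,0,1],
    [0,0,0,0,0,0,1],
    [0,0,0,0,0,0,1],
    [0,0,0,0,0,0,1],
    [0,0,0,0,0,0,1],
    [0,0,0,0,0,0,1],
    [0,0,0,0,0,0,1],
    [0,0,0,0,0,0,1]
  ]
}}

```text
t: 65.8
tcp_pos: [580.6, -257.4, 27.7]
tool_rot: [0.85, 0.527, 0.001, 0.002]
wrist_force: [-0.2, -0.4, 7.2]
opening: 54.8
grasp_force: 75.0
```

```bash
python3 -c "
from h import *
st()"
```

```text
t 65.8 tcp [ 580.6 -257.4   27.7] yaw -0.461 F [-0.2 -0.4  7.2] M [-0.03  0.13  0.01] op 54.8 gf 75.0 j6 0.0
```

>>> {"op": "move_arm", "data": {
  "series": [
    [0,0,-0.8,0,0,0,1],
    [0,0,-0.95,0,0,0,1],
    [0,0,-0.95,0,0,0,1],
    [0,0,-0.95,0,0,0,1],
    [0,0,-0.95,0,0,0,1],
    [0,0,-0.9,0,0,0,1],
    [0.84,-0.07,0,0,0,0,1],
    [0.84,-0.07,0,0,0,0,1],
    [0.84,-0.07,0,0,0,0,1],
    [0.84,-0.07,0,0,0,0,1]
  ]
}}

```text
t: 66.8
tcp_pos: [609.5, -177.3, 162.3]
tool_rot: [0.85, 0.527, -0.0, -0.001]
wrist_force: [-0.1, -0.5, -3.2]
opening: 54.5
grasp_force: 74.5
```

>>> {"op": "move_arm", "data": {
  "series": [
    [0.84,-0.07,0,0,0,0,1],
    [0.84,-0.07,0,0,0,0,1],
    [0.84,-0.07,0,0,0,0,1],
    [0.84,-0.07,0,0,0,0,1],
    [0.84,-0.07,0,0,0,0,1],
    [0.84,-0.07,0,0,0,0,1],
    [0.84,-0.07,0,0,0,0,1],
    [0.84,-0.07,0,0,0,0,1],
    [0,0,0,0,0,0,1],
    [0,0,0,0,0,0,1]
  ]
}}

```text
t: 67.8
tcp_pos: [671.6, -21.2, 162.2]
tool_rot: [0.85, 0.527, -0.001, -0.0]
wrist_force: [-0.4, -0.8, -2.4]
opening: 54.5
grasp_force: 74.5
```

```bash
python3 -c "
from h import *
st();go((673.4,-22.8,89))"
```

```text
t 67.8 tcp [671.6 -21.2 162.2] yaw -0.46 F [-0.4 -0.8 -2.4] M [ 0.01 -0.05  0.02] op 54.5 gf 74.5 j6 0.39
tcp [671.6 -21.2 162.2] t 67.8 shift/25: [-0.02  0.1   2.93]
tool y yaw -0.46 tool z [-0.002 -0.    -1.   ] j [-0.07  0.31  1.69 -0.    1.14  0.39]
```

>>> {"op": "move_arm", "data": {
  "series": [
    [-0.02,0.1,0.6,0,0,0,1],
    [0,0,0.6,0,0,0,1],
    [0,0,0.6,0,0,0,1],
    [0,0,0.5,0,0,0,1],
    [0,0,0.3,0,0,0,1],
    [0,0,0.3,0,0,0,1],
    [0,0,0,0,0,0,1],
    [0,0,0,0,0,0,1],
    [0,0,0,0,0,0,1],
    [0,0,0,0,0,0,1]
  ]
}}

```text
t: 68.8
tcp_pos: [675.0, -23.1, 91.5]
tool_rot: [0.85, 0.527, 0.001, 0.001]
wrist_force: [0.5, -0.5, -1.5]
opening: 54.3
grasp_force: 74.5
```

```bash
python3 -c "
from h import *
st();go((673.4,-22.8,89))"
```

```text
t 68.8 tcp [675.  -23.1  91.5] yaw -0.461 F [ 0.5 -0.5 -1.5] M [-0.02  0.05  0.01] op 54.3 gf 74.5 j6 0.39
tcp [675.  -23.1  91.5] t 68.8 shift/25: [-0.02 -0.06  0.1 ]
tool y yaw -0.461 tool z [ 0.002 -0.    -1.   ] j [-0.07  0.38  1.73 -0.    1.02  0.39]
```

>>> {"op": "move_arm", "data": {
  "series": [
    [-0.01,-0.04,0.08,0,0,0,1],
    [0,0,0.06,0,0,0,1],
    [0,0,0,0,0,0,1],
    [0,0,0,0,0,0,-1],
    [0,0,0,0,0,0,-1],
    [0,0,0,0,0,0,-1],
    [0,0,0,0,0,0,-1],
    [0,0,0,0,0,0,-1],
    [0,0,-0.8,0,0,0,-1],
    [0,0,-0.9,0,0,0,-1]
  ]
}}

```text
t: 69.8
tcp_pos: [672.0, -22.8, 128.3]
tool_rot: [0.85, 0.527, -0.001, -0.001]
wrist_force: [0.0, -0.2, 1.0]
opening: 85.0
grasp_force: 0.0
```

>>> {"op": "move_arm", "data": {
  "series": [
    [0,0,-0.9,0,0,0,-1],
    [0,0,-0.9,0,0,0,-1],
    [-0.9,0,0,0,0,0,-1],
    [-0.9,0,0,0,0,0,-1],
    [-0.9,0,0,0,0,0,-1],
    [-0.9,0,0,0,0,0,-1],
    [-0.9,0,0,0,0,0,-1],
    [-0.9,0,0,0,0,0,-1],
    [-0.9,0,0,0,0,0,-1],
    [-0.9,0,0,0,0,0,-1]
  ]
}}

```text
t: 70.8
tcp_pos: [592.7, -184.9, 174.6]
tool_rot: [0.85, 0.527, 0.0, 0.0]
wrist_force: [0.9, -0.2, -0.4]
opening: 85.5
grasp_force: 0.0
```

```bash
python3 - <<'E'
from h import *
st();go((440.4,-317.6,155),1.06)
w=snap("wrist")
g=cv2.GaussianBlur(cv2.cvtColor(bright(w),cv2.COLOR_BGR2GRAY),(0,0),1.5)
print("ring1 in pocket? px",proj(w,(673.4,-22.8,110)).round())
t=snap("top");np.save("pics/t8.npy",t);print("top px",proj(t,(673.4,-22.8,110)).round(1))
E
```

```text
t 70.8 tcp [ 592.7 -184.9  174.6] yaw -0.461 F [ 0.9 -0.2 -0.4] M [ 0.04  0.01 -0.02] op 85.5 gf 0.0 j6 0.12
tcp [ 592.7 -184.9  174.6] t 70.8 shift/25: [-7.47 -3.1   0.78]
tool y yaw -0.461 tool z [ 0. -0. -1.] j [-0.34  0.21  1.79  0.    1.14  0.12]
turn/.1: [  0.     0.   -15.21]
ring1 in pocket? px [ 323. -127.]
top px [333.  159.4]
```

>>> {"op": "move_arm", "data": {
  "series": [
    [-0.93,-0.39,0,0,0,0,-1],
    [-0.93,-0.39,0,0,0,0,-1],
    [-0.93,-0.39,0,0,0,0,-1],
    [-0.93,-0.39,0,0,0,0,-1],
    [-0.93,-0.39,0,0,0,0,-1],
    [-0.93,-0.39,0,0,0,0,-1],
    [-0.93,-0.39,0,0,0,0,-1],
    [-0.93,-0.39,0,0,0,0,-1],
    [0,0,0,0,0,-1,-1],
    [0,0,0,0,0,-1,-1]
  ]
}}

```text
t: 71.9
tcp_pos: [440.5, -316.1, 174.7]
tool_rot: [0.792, 0.61, 0.0, 0.0]
wrist_force: [0.7, 0.2, 0.0]
opening: 85.3
grasp_force: 0.0
```

>>> {"op": "move_arm", "data": {
  "series": [
    [0,0,0,0,0,-1,-1],
    [0,0,0,0,0,-1,-1],
    [0,0,0,0,0,-1,-1],
    [0,0,0,0,0,-1,-1],
    [0,0,0,0,0,-1,-1],
    [0,0,0,0,0,-1,-1],
    [0,0,0,0,0,-1,-1],
    [0,0,0,0,0,-1,-1],
    [0,0,0,0,0,-1,-1],
    [0,0,0,0,0,-1,-1]
  ]
}}

```text
t: 72.9
tcp_pos: [441.2, -315.4, 174.6]
tool_rot: [0.402, 0.916, 0.0, 0.0]
wrist_force: [-0.4, -0.2, -0.0]
opening: 85.7
grasp_force: 0.0
```

>>> {"op": "move_arm", "data": {
  "series": [
    [0,0,0.4,0,0,-1,-1],
    [0,0,0.4,0,0,-1,-1],
    [0,0,0,0,0,-1,-1],
    [0,0,0,0,0,-0.2,-1],
    [0,0,0,0,0,0,-1],
    [0,0,0,0,0,0,-1],
    [0,0,0,0,0,0,-1],
    [0,0,0,0,0,0,-1],
    [0,0,0,0,0,0,-1],
    [0,0,0,0,0,0,-1]
  ]
}}

```text
t: 73.9
tcp_pos: [440.6, -316.0, 154.6]
tool_rot: [0.253, 0.967, -0.0, 0.0]
wrist_force: [0.6, -0.6, 1.1]
opening: 85.2
grasp_force: 0.0
```

```bash
python3 - <<'E'
from h import *
st();w=wring();cv2.imwrite("pics/w9.png",bright(w));np.save("pics/w9.npy",w);print("cand",proj(w,(440.4,-317.6,50)).round())
E
```

```text
t 73.9 tcp [ 440.6 -316.   154.6] yaw 1.059 F [ 0.6 -0.6  1.1] M [0.01 0.01 0.01] op 85.2 gf 0.0 j6 -1.73
under tcp px [323. 196.] R 33.2
ring px 320 197 r 32.0 xy [ 440.7 -318.2]
ring px 200 275 r 37.2 xy [ 451.6 -442.4]
ring px 596 244 r 33.8 xy [ 588.  -139.1]
ring px 227 241 r 33.8 xy [ 436.  -403.7]
ring px 557 229 r 28.9 xy [ 558.9 -163.3]
ring px 524 331 r 37.2 xy [ 643.5 -219.3]
ring px 382 128 r 33.8 xy [ 416.3 -252.3]
ring px 313 278 r 28.5 xy [ 501.4 -359.9]
cand [321. 197.]
```

>>> {"op": "move_arm", "data": {
  "series": [
    [-0.05,-0.07,0.86,0,0,0,-1],
    [0,0,0.86,0,0,0,-1],
    [0,0,0.86,0,0,0,-1],
    [0,0,0.86,0,0,0,-1],
    [0,0,0.86,0,0,0,-1],
    [0,0,0.84,0,0,0,-1],
    [0,0,0,0,0,0,-1],
    [0,0,0,0,0,0,1],
    [0,0,0,0,0,0,1],
    [0,0,0,0,0,0,1]
  ]
}}

```text
t: 74.95
tcp_pos: [442.3, -319.3, 28.1]
tool_rot: [0.253, 0.967, -0.001, 0.002]
wrist_force: [0.3, 0.7, -1.3]
opening: 54.2
grasp_force: 73.8
```

>>> {"op": "move_arm", "data": {
  "series": [
    [0,0,0,0,0,0,1],
    [0,0,0,0,0,0,1],
    [0,0,0,0,0,0,1],
    [0,0,0,0,0,0,1],
    [0,0,0,0,0,0,1],
    [0,0,0,0,0,0,1],
    [0,0,0,0,0,0,1],
    [0,0,0,0,0,0,1],
    [0,0,0,0,0,0,1],
    [0,0,0,0,0,0,1]
  ]
}}

```text
t: 75.95
tcp_pos: [442.3, -319.3, 28.0]
tool_rot: [0.253, 0.967, -0.001, 0.002]
wrist_force: [0.2, -0.2, 6.4]
opening: 54.0
grasp_force: 74.3
```

```bash
python3 -c "
from h import *
st();go((574.2,114.8,165),1.41)"
```

```text
t 75.95 tcp [ 442.3 -319.3   28. ] yaw 1.059 F [ 0.2 -0.2  6.4] M [ 0.05 -0.03 -0.06] op 54.0 gf 74.3 j6 -1.73
tcp [ 442.3 -319.3   28. ] t 76.0 shift/25: [ 3.88 17.72 -5.51]
tool y yaw 1.059 tool z [ 0.003 -0.002 -1.   ] j [-0.67  0.25  2.06  0.    0.83 -1.73]
turn/.1: [-0.01  0.04 -3.51]
```

>>> {"op": "move_arm", "data": {
  "series": [
    [0,0,-0.8,0,0,0,1],
    [0,0,-0.95,0,0,0,1],
    [0,0,-0.95,0,0,0,1],
    [0,0,-0.95,0,0,0,1],
    [0,0,-0.95,0,0,0,1],
    [0,0,-0.9,0,0,0,1],
    [0.22,0.98,0,0,0,0,1],
    [0.22,0.98,0,0,0,0,1],
    [0.22,0.98,0,0,0,0,1],
    [0.22,0.98,0,0,0,0,1]
  ]
}}

```text
t: 76.95
tcp_pos: [469.2, -220.8, 163.2]
tool_rot: [0.253, 0.967, 0.0, -0.0]
wrist_force: [0.1, -0.1, -1.6]
opening: 54.2
grasp_force: 74.3
```

>>> {"op": "move_arm", "data": {
  "series": [
    [0.22,0.98,0,0,0,0,1],
    [0.22,0.98,0,0,0,0,1],
    [0.22,0.98,0,0,0,0,1],
    [0.22,0.98,0,0,0,0,1],
    [0.22,0.98,0,0,0,0,1],
    [0.22,0.98,0,0,0,0,1],
    [0.22,0.98,0,0,0,0,1],
    [0.22,0.98,0,0,0,0,1],
    [0.22,0.98,0,0,0,0,1],
    [0.22,0.98,0,0,0,0,1]
  ]
}}

```text
t: 77.95
tcp_pos: [541.2, 19.7, 163.1]
tool_rot: [0.253, 0.967, -0.0, -0.0]
wrist_force: [0.5, 0.0, -2.5]
opening: 54.3
grasp_force: 74.3
```

>>> {"op": "move_arm", "data": {
  "series": [
    [0.2,0.98,0,0,0,0,1],
    [0.2,0.98,0,0,0,0,1],
    [0.15,0.98,0,0,0,0,1],
    [0.15,0.98,0,0,0,0,1],
    [0,0,0,0,0,-0.88,1],
    [0,0,0,0,0,-0.88,1],
    [0,0,0,0,0,-0.88,1],
    [0,0,0,0,0,-0.87,1],
    [0,0,0,0,0,0,1],
    [0,0,0,0,0,0,1]
  ]
}}

```text
t: 78.95
tcp_pos: [574.0, 112.6, 163.2]
tool_rot: [0.081, 0.997, -0.0, -0.0]
wrist_force: [-0.1, -0.2, -1.6]
opening: 54.6
grasp_force: 74.4
```

```bash
python3 -c "
from h import *
st();go((576.1,114.5,88),1.41)"
```

```text
t 78.95 tcp [574.  112.6 163.2] yaw 1.408 F [-0.1 -0.2 -1.6] M [-0.03  0.05  0.  ] op 54.6 gf 74.4 j6 -1.26
tcp [574.  112.6 163.2] t 79.0 shift/25: [-0.07  0.09  3.01]
tool y yaw 1.408 tool z [-0.001 -0.    -1.   ] j [ 0.15  0.15  1.88 -0.    1.11 -1.26]
turn/.1: [-0.   -0.01 -0.02]
```

>>> {"op": "move_arm", "data": {
  "series": [
    [-0.07,0.09,0.6,0,0,0,1],
    [0,0,0.6,0,0,0,1],
    [0,0,0.6,0,0,0,1],
    [0,0,0.5,0,0,0,1],
    [0,0,0.3,0,0,0,1],
    [0,0,0.3,0,0,0,1],
    [0,0,0,0,0,0,1],
    [0,0,0,0,0,0,1],
    [0,0,0,0,0,0,1],
    [0,0,0,0,0,0,1]
  ]
}}

```text
t: 79.95
tcp_pos: [577.2, 114.7, 91.9]
tool_rot: [0.08, 0.997, 0.0, 0.001]
wrist_force: [-1.0, -1.1, -2.0]
opening: 54.4
grasp_force: 74.4
```

```bash
python3 -c "
from h import *
st();go((576.1,114.5,88),1.41)"
```

```text
t 79.95 tcp [577.2 114.7  91.9] yaw 1.41 F [-1.  -1.1 -2. ] M [-0.    0.01 -0.  ] op 54.4 gf 74.4 j6 -1.26
tcp [577.2 114.7  91.9] t 80.0 shift/25: [ 0.04 -0.01  0.16]
tool y yaw 1.41 tool z [ 0.002  0.    -1.   ] j [ 0.15  0.23  1.93 -0.    0.97 -1.26]
turn/.1: [0.   0.02 0.  ]
```

>>> {"op": "move_arm", "data": {
  "series": [
    [0.03,0,0.08,0,0,0,1],
    [0,0,0.07,0,0,0,1],
    [0,0,0,0,0,0,1],
    [0,0,0,0,0,0,-1],
    [0,0,0,0,0,0,-1],
    [0,0,0,0,0,0,-1],
    [0,0,0,0,0,0,-1],
    [0,0,0,0,0,0,-1],
    [0,0,-0.8,0,0,0,-1],
    [0,0,-0.9,0,0,0,-1]
  ]
}}

```text
t: 80.95
tcp_pos: [574.5, 114.5, 128.8]
tool_rot: [0.08, 0.997, -0.0, -0.002]
wrist_force: [0.5, 0.6, -0.9]
opening: 85.1
grasp_force: 0.0
```

>>> {"op": "move_arm", "data": {
  "series": [
    [0,0,-0.9,0,0,0,-1],
    [0,0,-0.9,0,0,0,-1],
    [0.07,-0.98,0,0,0,0,-1],
    [0.07,-0.98,0,0,0,0,-1],
    [0.07,-0.98,0,0,0,0,-1],
    [0.07,-0.98,0,0,0,0,-1],
    [0.07,-0.98,0,0,0,0,-1],
    [0.07,-0.98,0,0,0,0,-1],
    [0.07,-0.98,0,0,0,0,-1],
    [0.07,-0.98,0,0,0,0,-1]
  ]
}}

```text
t: 81.95
tcp_pos: [530.2, -77.4, 174.8]
tool_rot: [0.08, 0.997, -0.0, 0.0]
wrist_force: [0.1, 0.3, 0.7]
opening: 85.5
grasp_force: 0.0
```

>>> {"op": "move_arm", "data": {
  "series": [
    [0.07,-0.98,0,0,0,0,-1],
    [0.07,-0.98,0,0,0,0,-1],
    [0.07,-0.98,0,0,0,0,-1],
    [0.07,-0.98,0,0,0,0,-1],
    [0.07,-0.98,0,0,0,0,-1],
    [0.07,-0.98,0,0,0,0,-1],
    [0.07,-0.98,0,0,0,0,-1],
    [0.07,-0.98,0,0,0,0,-1],
    [0.07,-0.98,0,0,0,0,-1],
    [0.07,-0.98,0,0,0,0,-1]
  ]
}}

```text
t: 82.95
tcp_pos: [473.7, -316.5, 174.7]
tool_rot: [0.08, 0.997, 0.0, 0.0]
wrist_force: [0.1, -0.7, 0.0]
opening: 85.5
grasp_force: 0.0
```

>>> {"op": "move_arm", "data": {
  "series": [
    [0.07,-0.98,0,0,0,0,-1],
    [0.07,-0.98,0,0,0,0,-1],
    [0.07,-0.98,0,0,0,0,-1],
    [0.07,-0.98,0,0,0,0,-1],
    [0.07,-0.9,0,0,0,0,-1],
    [0,0,0.5,0,0,0,-1],
    [0,0,0.5,0,0,0,-1],
    [0,0,0,0,0,0,-1],
    [0,0,0,0,0,0,-1],
    [0,0,0,0,0,0,-1]
  ]
}}

```text
t: 83.95
tcp_pos: [446.5, -432.3, 149.8]
tool_rot: [0.08, 0.997, 0.0, 0.0]
wrist_force: [-0.3, 0.7, 0.3]
opening: 85.3
grasp_force: 0.0
```

```bash
python3 - <<'E'
from h import *
st();w=wring();print("cand",proj(w,(447.3,-435.3,50)).round())
t=snap("top");T=bright(t);np.save("pics/t10.npy",t)
cv2.imwrite("pics/w10.png",np.hstack([cv2.resize(bright(w),(480,300)),cv2.resize(T[140:230,250:340],(300,300),interpolation=2)]))
E
```

```text
t 83.95 tcp [ 446.5 -432.3  149.8] yaw 1.411 F [-0.3  0.7  0.3] M [0.01 0.01 0.05] op 85.3 gf 0.0 j6 -2.22
under tcp px [322. 198.] R 33.2
ring px 319 196 r 32.2 xy [ 444.5 -435. ]
ring px 596 19 r 37.2 xy [ 353.1 -235.6]
ring px 413 247 r 28.9 xy [ 499.8 -366.2]
ring px 638 281 r 35.5 xy [ 562.6 -180.9]
ring px 475 337 r 35.4 xy [ 598.6 -318.2]
ring px 169 334 r 31.8 xy [ 551.4 -588.9]
ring px 550 352 r 33.8 xy [ 626.6 -250.7]
ring px 451 284 r 35.5 xy [ 540.2 -337.4]
cand [319. 199.]
```

View pics/w10.png

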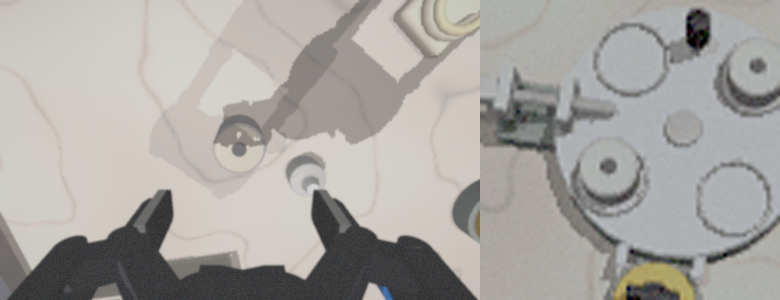

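Rings 1 and 2 stand upright in their pockets. Ring 3 is at wrist (319,196), with the burner to its right. I'll turn 0.2 rad away from the burner and grip.

>>> {"op": "move_arm", "data": {
  "series": [
    [0.03,-0.11,0,0,0,0,-1],
    [0,0,0,0,0,-1,-1],
    [0,0,0,0,0,-1,-1],
    [0,0,0.83,0,0,0,-1],
    [0,0,0.83,0,0,0,-1],
    [0,0,0.83,0,0,0,-1],
    [0,0,0.83,0,0,0,-1],
    [0,0,0.83,0,0,0,-1],
    [0,0,0.79,0,0,0,-1],
    [0,0,0,0,0,0,-1]
  ]
}}

```text
t: 85.05
tcp_pos: [443.1, -433.9, 23.3]
tool_rot: [-0.02, 1.0, 0.002, -0.002]
wrist_force: [0.1, 1.2, 0.5]
opening: 84.9
grasp_force: 0.0
```

>>> {"op": "move_arm", "data": {
  "series": [
    [0,0,0,0,0,0,1],
    [0,0,0,0,0,0,1],
    [0,0,0,0,0,0,1],
    [0,0,0,0,0,0,1],
    [0,0,0,0,0,0,1],
    [0,0,0,0,0,0,1],
    [0,0,0,0,0,0,1],
    [0,0,0,0,0,0,1],
    [0,0,0,0,0,0,1],
    [0,0,0,0,0,0,1]
  ]
}}

```text
t: 86.05
tcp_pos: [446.2, -437.1, 28.4]
tool_rot: [-0.02, 1.0, -0.001, 0.001]
wrist_force: [-0.5, -0.8, 6.4]
opening: 54.5
grasp_force: 74.7
```

```bash
python3 -c "
from h import *
st();go((555,-3.6,165))"
```

```text
t 86.05 tcp [ 446.2 -437.1   28.4] yaw 1.61 F [-0.5 -0.8  6.4] M [0.1  0.01 0.05] op 54.5 gf 74.7 j6 -2.42
tcp [ 446.2 -437.1   28.4] t 86.0 shift/25: [-5.04 17.14 -5.5 ]
tool y yaw 1.61 tool z [ 0.003 -0.003 -1.   ] j [-0.81  0.37  1.89 -0.    0.88 -2.42]
```

>>> {"op": "move_arm", "data": {
  "series": [
    [0,0,-0.8,0,0,0,1],
    [0,0,-0.95,0,0,0,1],
    [0,0,-0.95,0,0,0,1],
    [0,0,-0.95,0,0,0,1],
    [0,0,-0.95,0,0,0,1],
    [0,0,-0.9,0,0,0,1],
    [-0.28,0.95,0,0,0,0,1],
    [-0.28,0.95,0,0,0,0,1],
    [-0.28,0.95,0,0,0,0,1],
    [-0.28,0.95,0,0,0,0,1]
  ]
}}

```text
t: 87.05
tcp_pos: [468.7, -338.4, 163.3]
tool_rot: [-0.019, 1.0, 0.0, -0.0]
wrist_force: [0.4, -0.5, -1.7]
opening: 53.8
grasp_force: 74.3
```

>>> {"op": "move_arm", "data": {
  "series": [
    [-0.28,0.95,0,0,0,0,1],
    [-0.28,0.95,0,0,0,0,1],
    [-0.28,0.95,0,0,0,0,1],
    [-0.28,0.95,0,0,0,0,1],
    [-0.28,0.95,0,0,0,0,1],
    [-0.28,0.95,0,0,0,0,1],
    [-0.28,0.95,0,0,0,0,1],
    [-0.28,0.95,0,0,0,0,1],
    [-0.28,0.95,0,0,0,0,1],
    [-0.28,0.95,0,0,0,0,1]
  ]
}}

```text
t: 88.05
tcp_pos: [529.3, -98.4, 163.3]
tool_rot: [-0.02, 1.0, 0.0, -0.001]
wrist_force: [0.5, 0.0, -1.5]
opening: 54.3
grasp_force: 74.3
```

>>> {"op": "move_arm", "data": {
  "series": [
    [-0.28,0.95,0,0,0,0,1],
    [-0.28,0.95,0,0,0,0,1],
    [-0.28,0.95,0,0,0,0,1],
    [-0.28,0.95,0,0,0,0,1],
    [0,0,0,0,0,0,1],
    [0,0,0,0,0,0,1],
    [0,0,0,0,0,0,1],
    [0,0,0,0,0,0,1],
    [0,0,0,0,0,0,1],
    [0,0,0,0,0,0,1]
  ]
}}

```text
t: 89.05
tcp_pos: [554.0, -4.2, 163.8]
tool_rot: [-0.019, 1.0, -0.0, 0.0]
wrist_force: [0.8, -0.4, -1.6]
opening: 54.2
grasp_force: 74.3
```

```bash
python3 -c "
from h import *
st();go((555,-3.6,88))"
```

```text
t 89.05 tcp [554.   -4.2 163.8] yaw 1.609 F [ 0.8 -0.4 -1.6] M [-0.01  0.02  0.04] op 54.2 gf 74.3 j6 -1.66
tcp [554.   -4.2 163.8] t 89.0 shift/25: [-0.04  0.02  3.03]
tool y yaw 1.609 tool z [ 0. -0. -1.] j [-0.05  0.1   1.94 -0.    1.1  -1.66]
```

>>> {"op": "move_arm", "data": {
  "series": [
    [-0.04,0.02,0.6,0,0,0,1],
    [0,0,0.6,0,0,0,1],
    [0,0,0.6,0,0,0,1],
    [0,0,0.5,0,0,0,1],
    [0,0,0.3,0,0,0,1],
    [0,0,0.3,0,0,0,1],
    [0,0,0,0,0,0,1],
    [0,0,0,0,0,0,1],
    [0,0,0,0,0,0,1],
    [0,0,0,0,0,0,1]
  ]
}}

```text
t: 90.05
tcp_pos: [555.8, -3.1, 92.1]
tool_rot: [-0.02, 1.0, -0.0, 0.001]
wrist_force: [-0.1, 0.3, -2.0]
opening: 54.7
grasp_force: 74.4
```

```bash
python3 -c "
from h import *
st();go((555,-3.6,88))"
```

```text
t 90.05 tcp [555.8  -3.1  92.1] yaw 1.61 F [-0.1  0.3 -2. ] M [-0.02  0.   -0.01] op 54.7 gf 74.4 j6 -1.66
tcp [555.8  -3.1  92.1] t 90.0 shift/25: [ 0.03 -0.02  0.17]
tool y yaw 1.61 tool z [ 0.002 -0.    -1.   ] j [-0.05  0.18  2.   -0.    0.96 -1.66]
```

>>> {"op": "move_arm", "data": {
  "series": [
    [0,0,0.08,0,0,0,1],
    [0,0,0.07,0,0,0,1],
    [0,0,0,0,0,0,1],
    [0,0,0,0,0,0,-1],
    [0,0,0,0,0,0,-1],
    [0,0,0,0,0,0,-1],
    [0,0,0,0,0,0,-1],
    [0,0,0,0,0,0,-1],
    [0,0,-0.8,0,0,0,-1],
    [0,0,-0.9,0,0,0,-1]
  ]
}}

```text
t: 91.05
tcp_pos: [553.8, -3.0, 129.1]
tool_rot: [-0.02, 1.0, 0.0, -0.002]
wrist_force: [1.1, -0.0, 0.6]
opening: 85.1
grasp_force: 0.0
```

>>> {"op": "move_arm", "data": {
  "series": [
    [0,0,-0.9,0,0,0,-1],
    [0,0,-0.9,0,0,0,-1],
    [0,0,-0.9,0,0,0,-1],
    [0,-1,0,0,0,0,-1],
    [0,-1,0,0,0,0,-1],
    [0,-1,0,0,0,0,-1],
    [0,-1,0,0,0,0,-1],
    [0,-1,0,0,0,0,-1],
    [0,-1,0,0,0,0,-1],
    [0,-1,0,0,0,0,-1]
  ]
}}

```text
t: 92.05
tcp_pos: [561.8, -178.9, 197.4]
tool_rot: [-0.02, 1.0, 0.0, -0.0]
wrist_force: [-0.0, 0.5, 0.0]
opening: 85.4
grasp_force: 0.0
```

>>> {"op": "move_arm", "data": {
  "series": [
    [0,-1,0,0,0,0,-1],
    [0,-1,0,0,0,0,-1],
    [0,-1,0,0,0,0,-1],
    [0,-1,0,0,0,0,-1],
    [0,0,0,0,0,0,-1],
    [0,0,0,0,0,0,-1],
    [0,0,0,0,0,0,-1],
    [0,0,0,0,0,0,-1],
    [0,0,0,0,0,0,-1],
    [0,0,0,0,0,0,-1]
  ]
}}

```text
t: 93.05
tcp_pos: [566.0, -277.2, 197.7]
tool_rot: [-0.02, 1.0, -0.0, 0.0]
wrist_force: [0.4, 0.1, 0.0]
opening: 85.4
grasp_force: 0.0
```

```bash
python3 - <<'E'
from h import *
st();t=snap("top");s=snap("side");T=bright(t);S=bright(s)
cv2.imwrite("pics/fin.png",np.hstack([cv2.resize(T[130:250,215:375],(430,322),interpolation=2),cv2.resize(S[140:280,250:410],(368,322),interpolation=2)]))
E
```

```text
t 93.05 tcp [ 566.  -277.2  197.7] yaw 1.611 F [0.4 0.1 0. ] M [ 0.03 -0.03  0.02] op 85.4 gf 0.0 j6 -2.11
```

View pics/fin.png

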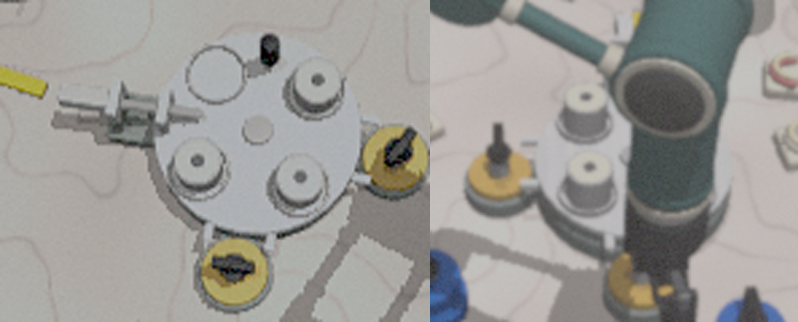

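All three rings stand upright in pockets at (316,88), (198,165) and (300,183). The rod is home through both eyes, both locks are down and the robot is clear. I'll hand in.

```bash
python3 -c "
from cell import env
print(env.finish_job())"
```

```text
the job is handed in; nothing more can be done
None
```

The job is handed in after about 93 s: both locks are undone to their stops, the rotor is wound one full turn to its stop, the rod is home against the bracket, and all three casting rings stand upright in pockets.

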